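# Prop open the cover of a servo drive unit

## Task

Open the drive unit's hinged cover by its handle until it stands up on its own, then pull the prop rod out of its clip and swing it up, and lower the cover gently onto the rod so that the pin on the rod's end goes right through the slot in the cover and the rod's collar holds the cover open. Never let the cover drop, and leave the motor, meter, screwdriver and screw tray where they are.

Things in the scene. Friction and masses are not known exactly. Their poses are not given: they have to be found in the camera images.
- drive: Fixed sheet-steel servo drive unit, dark grey, 320 (x) x 250 (y) x 93 mm, low box with a light grey hinged cover. Origin: centre of its underside; z up. The cover's hinge runs along x near its +y wall, the cover's free edge is at its -y wall. Inside: electronics at x > -20 mm, 75 mm high; at x from -150 to -25 only low terminals, under 32 mm, so the prop rod has room around it.
- lid_hinge (a point): Point on the hinge line level with the middle of the handle, axes as the drive: 35, 122, 90 mm in the drive's frame. The closed cover lies flat from here to 251 mm towards -y, a 3 mm sheet whose underside is level with the hinge line.
- lid (a joint): Cover angle: 0 shut, grows as the free edge rises about the hinge line (-x axis), stop at 1.45 rad. Cover 0.6 to 0.8 kg on a stiff friction hinge: it stands by itself above 1.25 rad, may fall shut below that, always falls below 1.0. About 6 N at the handle lifts it. Properly propped it reads about 0.87 (0.83 to 0.91).
- lid_handle (a point): Middle of the cover's steel bow handle: a round bar 10 mm thick, 100 mm clear length, parallel to the hinge, 215 mm from the hinge line along the cover and 42 mm above the cover's underside (39 above its top face, bar centre). Axes: the cover's (x along the hinge, z out of its top face; cover edge 36 mm beyond the bar).
- lid_slot (a point): Centre, on the underside, of the slot through the cover, framed by a bare steel plate: 14 mm wide along the hinge, 28 mm long across it, 168 mm from the hinge line, in the rod's plane. Axes: the cover's (x along the hinge, -y towards the free edge, z out of its top face).
- rod_pivot (a point): Pivot of the prop rod, fixed inside the drive near its -y wall: -85, -104, 66 mm in the drive's frame, axes as the drive. The rod swings about +x in the plane x = -85, the plane of the slot.
- rod (a joint): Prop rod angle: 0 lying level in its clip, pointing to +y of the drive, grows as its free end rises (about +x), limit 1.75. Stiff pivot: it stays where it is left. In a light grip (about 30 N) it turns between the fingers. The sprung clip needs a pull of 6 to 8 N at the sleeve. The pin meets the slot's middle when this reads 0.94; 0.90 to 0.98 lets it enter.
- rod_grip (a point): Middle of the rod's black rubber sleeve, 12 mm thick and 60 mm long, 80 mm from the pivot along the rod; the steel rod is 8 mm thick. Axes: the rod's (y along it to the free end, x along the pivot). The clip, open upwards, is 145 mm from the pivot.
- rod_tip (a point): End of the pin at the rod's free end, 213 mm from the pivot. The pin, 8 mm thick, stands 20 mm past a collar of 22 mm across (193 mm from the pivot), bent 0.24 rad down from the rod when stored. When the collar bears on the cover this point is 20 mm out along z of lid_slot.
- motor: Bystander: small dark servo motor, 60 x 60 x 165 mm, 0.95 kg, lying on the table. Origin: middle of its underside.
- meter: Bystander: red handheld multimeter, 150 x 74 x 40 mm, lying flat. Origin: middle of its underside.
- driver: Bystander: screwdriver, 200 mm long, lying on the table. Origin: middle of its underside.
- tray: Bystander: open steel screw tray, 110 x 85 x 30 mm. Origin: middle of its underside.

How it is judged:
By the outcome, as a careful person would: the job done as asked, in the order asked, and still so for the second after the job is handed in, with the robot touching nothing.
It also fails if it takes over 72 s, if anything falls off the work surface, if the arm or the gripper's body presses on something with over 40 N, if the wrist force passes 120 N, or if a joint passes its speed limit or range.

## Robot

A 7-joint arm with a two-finger parallel gripper is mounted at the origin on the work surface. World frame = base frame: x ahead of the robot, y to its left, z up, the work surface at z = 0. Lengths are in mm, angles in rad, forces in N, time in s.
With the tool pointing down it reaches from about 400 to 875 mm from the base axis. Payload 4.4 kg.
Tool frame: the origin (TCP) lies at the very end of the fingers, on their centre line; the grasp point (between the pads) lies 19 mm behind it; z points along the fingers, y is the direction in which the jaws open and shut (so a half turn about z gives the same grasp; the last joint's range is limited). The gripper opens to 85 mm and grips with 20 to 120 N. Pads are 22 mm wide; open, the fingers measure 114 mm over their backs; the gripper's body (76 mm by 85 mm) begins 54 mm behind the grasp point. The pads swing forward as they close: fully open they stand 13 mm farther back than shut.
Start: joints at [-1.388, 0.628, 0.038, 1.517, -0.027, 0.996, -0.02], TCP at [160.031, 630.006, 231.313] pointing down, gripper open.
Joint ranges: [-3.06, 3.06], [-0.37, 2.12], [-1.25, 1.32], [0.18, 2.47], [-1.1, 4.24], [0.23, 1.98], [-2.94, 2.94]. Speed limits (rad/s): [2.57, 2.57, 3.14, 3.14, 3.14, 3.14, 3.14].

## Interface

Orientations are given as [roll, pitch, yaw] about the fixed x, y, z axes, in that order (R = Rz(yaw) Ry(pitch) Rx(roll)).
In Python, from cell import read_state, get_image, finish_job gives the robot as it stands.
- The arm moves only by the tool carry_out, never from a script. Its argument "series" is a list that holds one entry, the list of rows, each a list of 7 numbers: the shift along the tool's x, y, z in cm, then the turn, a rotation vector about the tool's x, y, z in rad, then the finger opening in cm, from 0 to 8.54. In form: [[[x, y, z, wx, wy, wz, grip], ...]]. A call has 1 to 5 rows; each row is the pose to reach, as a shift and turn from the pose commanded when the call began, along the tool's axes at that moment; what a row does not reach only later rows make up. A row lasts 1/12 s, in which the tool goes at most 41.7 mm and 7.16 degrees, less where a joint would pass 70% of its speed; a pose out of reach is approached as far as the arm can. A call with a gripper value outside its range is refused whole. The fingers move at their own pace and stop on an object; the grip force is fixed at half the most. Time passes only in rows, so rows that repeat a pose let the fingers close. It gives the time, the measured TCP pose, the force and the opening at its end, in the units of the state.
- read_state(): the state, without advancing time (a new reading comes with each control period).
- get_image(name): name is "side" or "top"; returns a dict with "img" (480x640x3 uint8, blue, green, red), "z_map" (480x640 float32, mm along the optical axis (not along the pixel's ray), 0 where there is no reading), "mtx" (3x3 intrinsics, pixels), "dist" ([k1, k2, p1, p2, k3] as OpenCV has them; the pictures are not rectified), "T" (4x4, takes a point from camera to world coordinates). Camera axes: x right, y down, z forward; pixel columns grow to the right and rows downward; lengths in mm; the calibration is good to about 2 mm. A picture is of the moment at which its call begins.
- finish_job(): hands the job in, once; it reports no verdict.
The state is a dict: "clock": time; "qpos": joint angles; "qd": joint speeds; "tau": joint torques, N m; "eef_pos": TCP position; "tool_rot": TCP orientation; "force": force on the tool from outside, world axes, zero at the start; "torque": the same for the moment, N m; "width": finger opening in mm.
Only numpy, scipy, OpenCV 4.12 (cv2) and the standard library are available. Lean on these libraries where they do the work, as an engineer would, in place of code of your own. Each camera call takes 0.05 s, during which the arm holds its last target.

## Working session

There is one attempt and no reset: what is moved stays moved. The work goes in short steps, Python scripts to look and compute and a tool call to move; the robot and the scene stay as the last step left them, time stands still between calls to the robot, and variables do not carry over. Pictures are saved under pics/ and viewed, and the job is handed in when it is done.

Besides the shell and the picture viewer there is one more tool, called after "Call:" by a JSON object that holds its "fn" and its "kwargs". carry_out: Moves the arm, as the interface text tells. Its arguments: {"type":"object","properties":{"series":{"type":"array","items":{"type":"array","items":{"type":"array","items":{"type":"number"}}}}},"required":["series"]}

```bash
ls; mkdir -p pics
cat > h.py <<'E'
import numpy as np, cv2
from cell import read_state, get_image, finish_job
from scipy.spatial.transform import Rotation as R
np.set_printoptions(precision=3,suppress=True)
def pts(d):
    h,w=d["z_map"].shape
    u,v=np.meshgrid(np.arange(w),np.arange(h))
    n=cv2.undistortPoints(np.stack([u,v],-1).reshape(-1,1,2).astype(np.float64),np.array(d["mtx"]),np.array(d["dist"])).reshape(h,w,2)
    z=d["z_map"][...,None]
    P=np.concatenate([n*z,z],-1)
    T=np.array(d["T"])
    W=P@T[:3,:3].T+T[:3,3]
    W[d["z_map"]<=0]=np.nan
    return W
E
python3 - <<'E'
from h import *
print(read_state())
for n in("side","top"):
    d=get_image(n); cv2.imwrite(f"pics/{n}0.png",d["img"]); np.save(f"{n}0.npy",pts(d)); print(n,np.array(d["T"]),np.array(d["mtx"]))
E
```

```text
pics
{'clock': 0.0, 'qpos': array([-1.388,  0.629,  0.038,  1.518, -0.027,  0.996, -0.02 ]), 'qd': array([ 0.001, -0.003,  0.002,  0.001,  0.001, -0.001, -0.   ]), 'tau': array([ -0.   , -56.342,   1.226, -19.344,   0.011,   0.011,  -0.   ]), 'eef_pos': array([159.858, 629.414, 230.417]), 'tool_rot': array([-3.14 ,  0.   ,  2.893]), 'force': array([-0.193,  0.87 , -0.146]), 'torque': array([ 0.004, -0.083,  0.041]), 'width': 85.2823936217677}
side [[ -0.991  -0.078   0.106 415.454]
 [ -0.131   0.656  -0.743 925.728]
 [ -0.012  -0.751  -0.66  892.727]
 [  0.      0.      0.      1.   ]] [[554.444   0.    322.104]
 [  0.    554.444 244.669]
 [  0.      0.      1.   ]]
top [[  -0.004   -0.986    0.166  348.927]
 [  -1.       0.      -0.024   48.604]
 [   0.024   -0.166   -0.986 1160.451]
 [   0.       0.       0.       1.   ]] [[453.882   0.    322.784]
 [  0.    453.882 240.058]
 [  0.      0.      1.   ]]
```

View pics/side0.png

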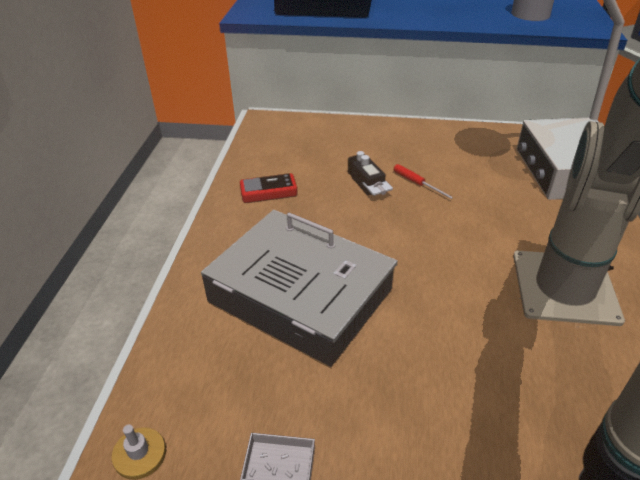

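View pics/top0.png

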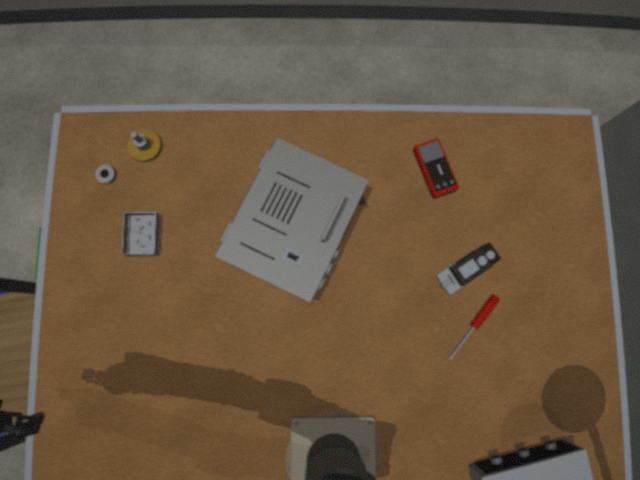

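```bash
cat > pose.py <<'E'
from h import *
for n in("top","side"):
    W=np.load(f"{n}0.npy"); img=cv2.imread(f"pics/{n}0.png")
    m=(np.abs(W[...,2]-93)<7)&(W[...,0]>200)&(W[...,0]<800)&(np.abs(W[...,1])<400)
    m=m.astype(np.uint8); c,l,s,_=cv2.connectedComponentsWithStats(m); k=1+np.argmax(s[1:,4]); m=l==k
    P=W[m]; z=np.median(P[:,2]); 
    r=cv2.minAreaRect(P[:,:2].astype(np.float32)); print(n,m.sum(),z,r)
    # handle
    hm=(W[...,2]>118)&(W[...,2]<150)&(np.hypot(W[...,0]-r[0][0],W[...,1]-r[0][1])<200)
    H=W[hm]; print("handle",hm.sum(),H.mean(0), cv2.minAreaRect(H[:,:2].astype(np.float32)), np.percentile(H[:,2],[5,50,95]))
    # slot dark inside
E
python3 pose.py
python3 - <<'E'
import cv2
a=cv2.imread('pics/top0.png')[120:320,200:400]; b=cv2.imread('pics/side0.png')[200:360,190:410]
cv2.imwrite('pics/crop1.png',cv2.resize(a,None,fx=3,fy=3)); cv2.imwrite('pics/crop2.png',cv2.resize(b,None,fx=3.5,fy=3.5))
E
```

```text
top 13648 93.07786519676654 ((586.470458984375, 97.53633880615234), (257.4569091796875, 329.0647888183594), 64.21924591064453)
handle 219 [574.151   0.569 135.562] ((575.0440673828125, 0.5229988098144531), (10.050712585449219, 117.55973815917969), 64.30076599121094) [131.597 135.806 139.394]
side 13418 93.24805675611037 ((583.7184448242188, 100.26411437988281), (263.6976013183594, 332.1143798828125), 64.36659240722656)
handle 260 [571.879   5.187 133.376] ((574.1708374023438, 2.329559326171875), (13.349279403686523, 121.43394470214844), 63.28611755371094) [122.264 134.733 138.31 ]
```

View pics/crop1.png

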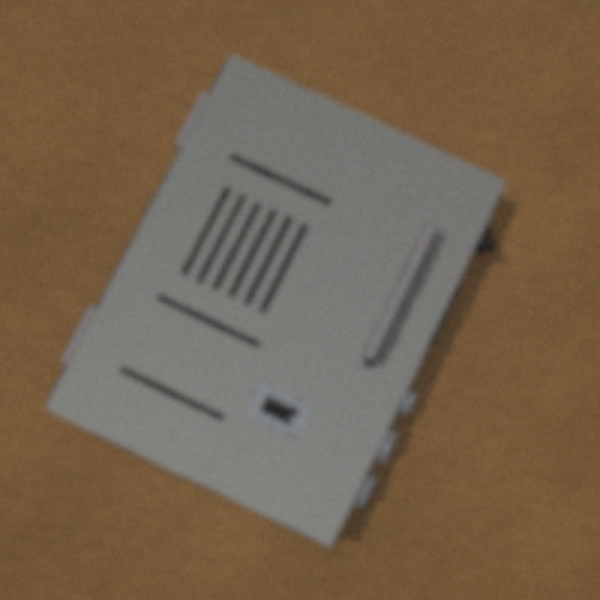

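View pics/crop2.png

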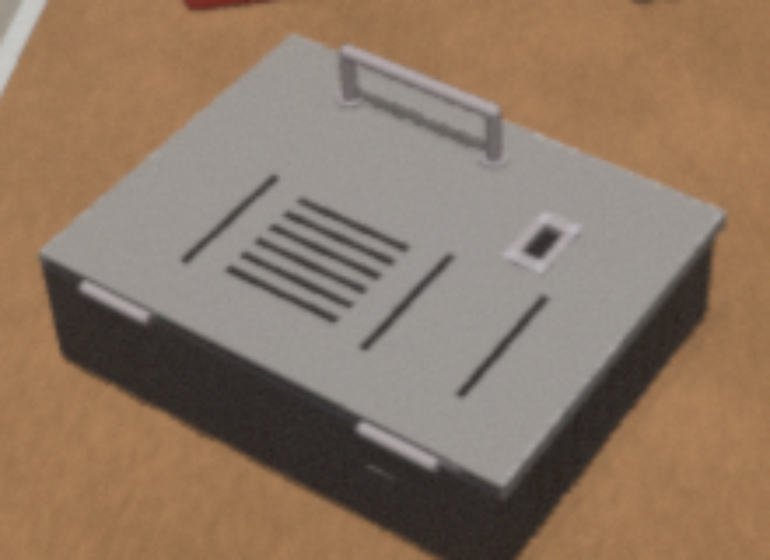

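```bash
cat >> h.py <<'E'
def ray(d,px,z):
    n=cv2.undistortPoints(np.array([[px]],float),np.array(d["mtx"]),np.array(d["dist"]))[0,0]
    T=np.array(d["T"]); r=T[:3,:3]@np.array([n[0],n[1],1]); o=T[:3,3]
    return o+r*(z-o[2])/r[2]
E
python3 - <<'E'
from h import *
yaw=np.deg2rad(-25.7); ex=np.array([np.cos(yaw),np.sin(yaw)]); ey=np.array([-ex[1],ex[0]])
D={n:get_image(n) for n in("top","side")}
import pickle; pickle.dump({n:{k:D[n][k] for k in("mtx","dist","T")} for n in D},open("cal.pkl","wb"))
for n,c,s,offs in(("top",(279,408),3,(200,120)),("side",(543,241),3.5,(190,200))):
    px=lambda c:(np.array(c)+.5)/s-.5+offs
    p=ray(D[n],px(c),93)[:2]; print(n,"slot",p,"origin",p+85*ex+46*ey)
# handle bar ends
for n,a,b,s,offs,z in(("top",(434,228),(373,362),3,(200,120),132),("side",(345,49),(497,110),3.5,(190,200),132)):
    px=lambda c:(np.array(c)+.5)/s-.5+offs
    A=ray(D[n],px(a),z)[:2];B=ray(D[n],px(b),z)[:2];m=(A+B)/2
    print(n,A,B,np.linalg.norm(A-B),np.rad2deg(np.arctan2(*(A-B)[::-1])),"mid",m,"origin",m-35*ex+93*ey)
# top face corners in both
for n,cs,s,offs in(("top",[(234,55),(504,182),(331,546),(47,407)],3,(200,120)),("side",[(41,254),(293,36),(724,215),(503,492)],3.5,(190,200))):
    px=lambda c:(np.array(c)+.5)/s-.5+offs
    C=np.array([ray(D[n],px(c),93)[:2] for c in cs]); print(n,C.mean(0),"origin",C.mean(0)+3.5*ey,[np.rad2deg(np.arctan2(*(C[i]-C[j])[::-1])) for i,j in((0,3),(1,2),(1,0),(2,3))])
E
```

```text
top slot [490.883  94.229] origin [587.423  98.817]
side slot [487.386  94.168] origin [583.926  98.757]
top [627.173 -27.29 ] [521.151  20.85 ] 116.44003131425471 -24.420866400533797 mid [574.162  -3.22 ] origin [582.955  95.758]
side [626.367 -25.452] [523.389  23.151] 113.87165540851505 -25.266179746266577 mid [574.878  -1.151] origin [583.671  97.828]
top [584.134  94.088] origin [585.652  97.242] [np.float64(-26.073585387680968), np.float64(-25.633087627668903), np.float64(-116.14689927035211), np.float64(-115.96587615743434)]
side [581.748 100.126] origin [583.266 103.28 ] [np.float64(-26.187294666197353), np.float64(-25.972396692467335), np.float64(-115.55372374176197), np.float64(-115.43805778502455)]
```

Call:
{"fn": "carry_out", "kwargs": {"series": [[[-3,-2.7,0,0,0,0,8.5],[-6,-5.5,0,0,0,0,8.5],[-9,-8.2,0,0,0,0,8.5],[-12,-11,0,0,0,0,8.5],[-15,-13.7,0,0,0,0,8.5]]]}}

```text
clock: 0.62
eef_pos: [272.3, 458.3, 231.2]
tool_rot: [-3.141, 0.0, 2.893]
force: [1.3, -0.0, -0.3]
width: 85.1
```

```bash
python3 -c "
from h import *
print(read_state())"
```

```text
{'clock': 0.6167, 'qpos': array([-1.115,  0.461,  0.039,  1.844, -0.023,  0.837,  0.259]), 'qd': array([ 0.759, -0.305,  0.027,  0.569, -0.002, -0.279,  0.776]), 'tau': array([ -5.546, -44.31 ,  -0.042, -17.455,  -0.119,   0.441,  -0.863]), 'eef_pos': array([272.314, 458.336, 231.229]), 'tool_rot': array([-3.141,  0.   ,  2.893]), 'force': array([ 1.253, -0.008, -0.335]), 'torque': array([ 0.034, -0.135,  0.031]), 'width': 85.11230744642693}
```

Call:
{"fn": "carry_out", "kwargs": {"series": [[[-3,-2.7,0,0,0,0,8.5],[-6,-5.5,0,0,0,0,8.5],[-9,-8.2,0,0,0,0,8.5],[-12,-11,0,0,0,0,8.5],[-15,-13.7,0,0,0,0,8.5]]]}}

```text
clock: 1.03
eef_pos: [384.0, 288.7, 231.4]
tool_rot: [3.142, 0.0, 2.893]
force: [0.6, 0.3, -0.1]
width: 85.0
```

Call:
{"fn": "carry_out", "kwargs": {"series": [[[-3,-2.7,0,0,0,0,6],[-6,-5.5,0,0,0,0,5],[-9,-8.2,0,0,0,0,5],[-12,-11,0,0,0,0,5],[-15,-13.7,0,0,0,0,5]]]}}

```text
clock: 1.45
eef_pos: [495.7, 118.8, 231.4]
tool_rot: [3.142, 0.0, 2.893]
force: [0.8, -0.0, 0.2]
width: 50.2
```

Call:
{"fn": "carry_out", "kwargs": {"series": [[[-3,-2.7,0,0,0,0.05,5],[-6,-5.5,0,0,0,0.1,5],[-9,-8.2,0,0,0,0.15,5],[-10.8,-9.8,0,0,0,0.198,5],[-10.8,-9.8,0,0,0,0.198,5]]]}}

```text
clock: 1.87
eef_pos: [578.2, -8.1, 231.3]
tool_rot: [-3.139, 0.005, 2.684]
force: [0.7, -0.8, -0.0]
width: 50.0
```

Run:
```python
from h import *
s=read_state();print(s)
for n in("side","top"):
    d=get_image(n); cv2.imwrite(f"pics/{n}1.png",d["img"])
```

```text
{'clock': 1.8667, 'qpos': array([-0.138,  0.527,  0.154,  1.729, -0.094,  0.89 ,  1.168]), 'qd': array([-0.055, -0.03 , -0.071,  0.067, -0.02 ,  0.012,  0.002]), 'tau': array([ -0.471, -48.12 ,   1.66 , -18.179,  -0.19 ,   0.075,   0.01 ]), 'eef_pos': array([578.223,  -8.065, 231.278]), 'tool_rot': array([-3.139,  0.005,  2.684]), 'force': array([ 0.694, -0.805, -0.003]), 'torque': array([-0.005, -0.016,  0.048]), 'width': 49.964944831856904}
```

View pics/side1.png

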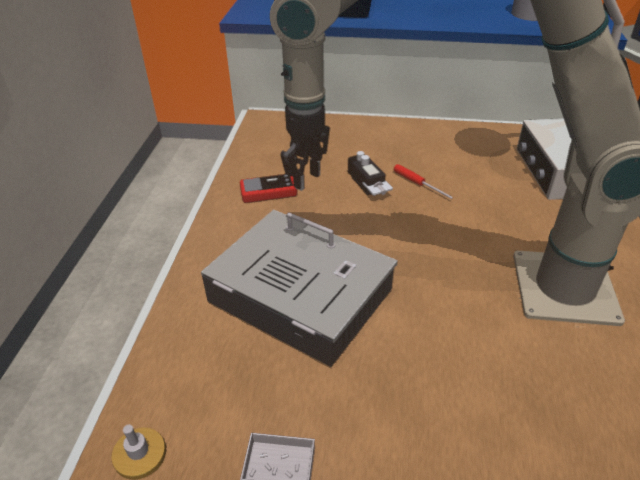

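Call:
{"fn": "carry_out", "kwargs": {"series": [[[0,0,2,0,0,0,5],[0,0,5,0,0,0,5],[0,0,7.5,0,0,0,5],[0,0,8,0,0,0,5],[0,0,8,0,0,0,5]]]}}

```text
clock: 2.38
eef_pos: [573.6, 1.0, 149.8]
tool_rot: [-3.14, -0.004, 2.697]
force: [-0.1, -0.5, 0.0]
width: 49.9
```

Run:
```python
from h import *
s=read_state();print(s)
for n in("side","top"):
    d=get_image(n); cv2.imwrite(f"pics/{n}2.png",d["img"][120:320,180:420]); 
cv2.imwrite("pics/c2.png",np.vstack([cv2.resize(cv2.imread(f"pics/{n}2.png"),None,fx=1.5,fy=1.5) for n in("side","top")]))
```

```text
{'clock': 2.3833, 'qpos': array([-0.132,  0.627,  0.127,  1.814, -0.115,  0.712,  1.185]), 'qd': array([ 0.002, -0.041,  0.015, -0.046,  0.004,  0.02 , -0.003]), 'tau': array([  0.109, -50.167,   2.277, -14.354,  -0.011,  -0.149,   0.019]), 'eef_pos': array([573.575,   0.98 , 149.819]), 'tool_rot': array([-3.14 , -0.004,  2.697]), 'force': array([-0.069, -0.514,  0.032]), 'torque': array([-0.02 ,  0.013, -0.018]), 'width': 49.939176208633626}
```

View pics/c2.png

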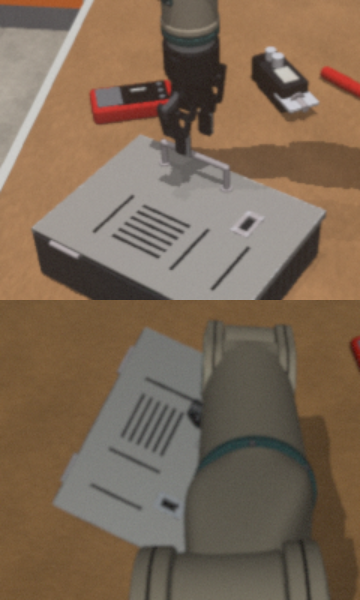

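Call:
{"fn": "carry_out", "kwargs": {"series": [[[0,0,2,0,0,0,5],[0,0,3.4,0,0,0,5],[0,0,3.7,0,0,0,5],[0,0,3.7,0,0,0,3],[0,0,3.7,0,0,0,1.6]]]}}

```text
clock: 2.9
eef_pos: [576.5, -0.6, 115.7]
tool_rot: [3.14, 0.002, 2.695]
force: [-0.9, 0.3, 1.1]
width: 26.8
```

Call:
{"fn": "carry_out", "kwargs": {"series": [[[0,0,0,0,0,0,0],[0,0,0,0,0,0,0],[0,0,0,0,0,0,0],[0,0,0,0,0,0,0],[0,0,0,0,0,0,0]]]}}

```text
clock: 3.32
eef_pos: [576.7, -0.3, 115.8]
tool_rot: [3.14, 0.002, 2.695]
force: [-0.4, 0.2, 6.0]
width: 7.4
```

Run:
```python
from h import *
s=read_state();print(s)
```

```text
{'clock': 3.3167, 'qpos': array([-0.122,  0.677,  0.117,  1.836, -0.125,  0.633,  1.193]), 'qd': array([-0.   , -0.   ,  0.001,  0.001,  0.001, -0.   , -0.   ]), 'tau': array([  0.603, -49.143,   2.737, -12.351,   0.24 ,  -0.158,   0.04 ]), 'eef_pos': array([576.711,  -0.323, 115.791]), 'tool_rot': array([3.14 , 0.002, 2.695]), 'force': array([-0.408,  0.162,  6.003]), 'torque': array([ 0.22 ,  0.089, -0.062]), 'width': 7.359663861130076}
```

```bash
cat > arc.py <<'E'
from h import *
import sys
# pose in plane (y,z drive), grasp at theta, tilt tau
def tcp(th,tau):
    g=np.array([0,122-215*np.cos(th)+42*np.sin(th),90+215*np.sin(th)+42*np.cos(th)])
    tz=np.array([0,-np.sin(tau),-np.cos(tau)]); ty=np.array([0,np.cos(tau),-np.sin(tau)]); tx=np.array([-1,0,0])
    return g+19*tz, np.stack([tx,ty,tz],1)
def rows(seq):
    p0,R0=tcp(*seq[0])
    for s in seq[1:]:
        p,Rr=tcp(*s); d=R0.T@(p-p0)/10; w=R.from_matrix(R0.T@Rr).as_rotvec()
        print(f"th={s[0]:.2f} [{d[0]:.2f}, {d[1]:.2f}, {d[2]:.2f}, {w[0]:.3f}, {w[1]:.3f}, {w[2]:.3f}]")
E
python3 - <<'E'
from arc import *
k=0.5/1.38
th=[0,.03,.06,.1,.15,.2,.27,.34,.41,.48,.55,.62,.69,.76,.83,.90,.97,1.04,1.11,1.18,1.25,1.29,1.33,1.36,1.38,1.38]
for i in range(0,25,5):
    rows([(t,k*t) for t in th[i:i+6]]); print()
E
```

```text
th=0.03 [0.00, 0.12, -0.64, 0.011, 0.000, 0.000]
th=0.06 [0.00, 0.25, -1.28, 0.022, 0.000, 0.000]
th=0.10 [0.00, 0.46, -2.13, 0.036, 0.000, 0.000]
th=0.15 [0.00, 0.77, -3.17, 0.054, 0.000, 0.000]
th=0.20 [0.00, 1.13, -4.19, 0.072, 0.000, 0.000]

th=0.27 [0.00, 0.49, -1.44, 0.025, 0.000, 0.000]
th=0.34 [0.00, 1.07, -2.84, 0.051, 0.000, 0.000]
th=0.41 [0.00, 1.75, -4.19, 0.076, 0.000, 0.000]
th=0.48 [0.00, 2.52, -5.49, 0.101, 0.000, 0.000]
th=0.55 [0.00, 3.39, -6.73, 0.127, 0.000, 0.000]

th=0.62 [0.00, 0.79, -1.28, 0.025, 0.000, 0.000]
th=0.69 [0.00, 1.67, -2.51, 0.051, 0.000, 0.000]
th=0.76 [0.00, 2.63, -3.66, 0.076, 0.000, 0.000]
th=0.83 [0.00, 3.67, -4.75, 0.101, 0.000, 0.000]
th=0.90 [0.00, 4.78, -5.76, 0.127, 0.000, 0.000]

th=0.97 [0.00, 1.05, -1.07, 0.025, 0.000, 0.000]
th=1.04 [0.00, 2.18, -2.06, 0.051, 0.000, 0.000]
th=1.11 [0.00, 3.37, -2.96, 0.076, 0.000, 0.000]
th=1.18 [0.00, 4.62, -3.78, 0.101, 0.000, 0.000]
th=1.25 [0.00, 5.93, -4.50, 0.127, 0.000, 0.000]

th=1.29 [0.00, 0.71, -0.47, 0.014, 0.000, 0.000]
th=1.33 [0.00, 1.45, -0.90, 0.029, 0.000, 0.000]
th=1.36 [0.00, 2.01, -1.21, 0.040, 0.000, 0.000]
th=1.38 [0.00, 2.39, -1.41, 0.047, 0.000, 0.000]
th=1.38 [0.00, 2.39, -1.41, 0.047, 0.000, 0.000]
```

Call:
{"fn": "carry_out", "kwargs": {"series": [[[0,0.12,-0.64,0.011,0,0,0],[0,0.25,-1.28,0.022,0,0,0],[0,0.46,-2.13,0.036,0,0,0],[0,0.77,-3.17,0.054,0,0,0],[0,1.13,-4.19,0.072,0,0,0]]]}}

```text
clock: 3.73
eef_pos: [581.3, 9.4, 156.6]
tool_rot: [-3.068, 0.002, 2.695]
force: [3.9, -0.1, -7.8]
width: 7.7
```

Run:
```python
from h import *
s=read_state();print(s)
d=get_image("side"); cv2.imwrite(f"pics/side3.png",d["img"])
```

```text
{'clock': 3.7333, 'qpos': array([-0.221,  0.645,  0.188,  1.761, -0.068,  0.78 ,  1.105]), 'qd': array([-0.285, -0.079,  0.185, -0.25 ,  0.16 ,  0.451, -0.254]), 'tau': array([  1.915, -56.144,   3.33 , -13.87 ,   0.008,   1.218,   0.285]), 'eef_pos': array([581.308,   9.406, 156.605]), 'tool_rot': array([-3.068,  0.002,  2.695]), 'force': array([ 3.895, -0.098, -7.772]), 'torque': array([-0.039, -1.032,  0.026]), 'width': 7.712778539888378}
```

View pics/side3.png

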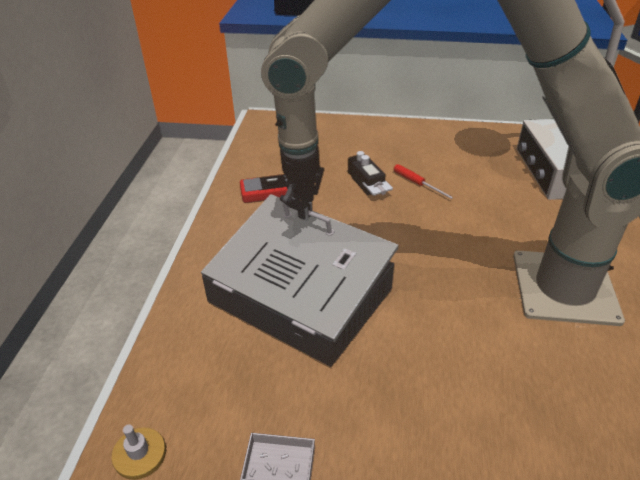

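Call:
{"fn": "carry_out", "kwargs": {"series": [[[0,0.5,-1.44,0.025,0,0,0],[0,1.07,-2.84,0.051,0,0,0],[0,1.75,-4.19,0.076,0,0,0],[0,2.52,-5.49,0.1,0,0,0],[0,3.39,-6.73,0.127,0,0,0]]]}}

```text
clock: 4.2
eef_pos: [597.6, 43.2, 221.1]
tool_rot: [-2.94, 0.002, 2.694]
force: [4.0, -2.8, -7.4]
width: 7.7
```

Call:
{"fn": "carry_out", "kwargs": {"series": [[[0,0.79,-1.28,0.025,0,0,0],[0,1.67,-2.5,0.051,0,0,0],[0,2.63,-3.66,0.076,0,0,0],[0,3.67,-4.75,0.1,0,0,0],[0,4.78,-5.76,0.127,0,0,0]]]}}

```text
clock: 4.62
eef_pos: [622.0, 93.5, 268.6]
tool_rot: [-2.808, 0.002, 2.692]
force: [1.4, -7.3, -2.7]
width: 7.3
```

Run:
```python
from h import *
s=read_state();print(s)
d=get_image("side"); cv2.imwrite(f"pics/side4.png",d["img"])
```

```text
{'clock': 4.6167, 'qpos': array([-0.484,  0.707,  0.302,  1.343,  0.066,  1.326,  0.868]), 'qd': array([-0.244,  0.244,  0.074, -0.649,  0.109,  0.68 , -0.212]), 'tau': array([ -2.908, -63.121,   2.442, -19.169,  -0.99 ,   0.392,   0.198]), 'eef_pos': array([621.969,  93.494, 268.575]), 'tool_rot': array([-2.808,  0.002,  2.692]), 'force': array([ 1.36 , -7.298, -2.653]), 'torque': array([-0.913, -0.438,  0.303]), 'width': 7.31333669800205}
```

View pics/side4.png

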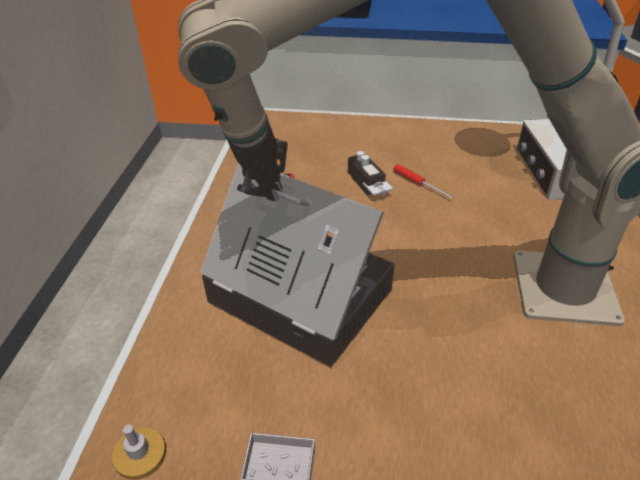

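Call:
{"fn": "carry_out", "kwargs": {"series": [[[0,1.05,-1.07,0.02,0,0,0],[0,2.18,-2.06,0.04,0,0,0],[0,3.37,-2.96,0.06,0,0,0],[0,4.62,-3.78,0.08,0,0,0],[0,5.97,-4.5,0.1,0,0,0]]]}}

```text
clock: 5.08
eef_pos: [652.4, 156.3, 294.6]
tool_rot: [-2.706, 0.003, 2.69]
force: [-1.3, -6.0, 8.1]
width: 7.6
```

Run:
```python
from arc import *
k=0.5/1.38; t0=.9*k+.1
s=read_state();print(s)
rows([(1.25,t0),(1.29,t0),(1.33,t0),(1.36,t0),(1.38,t0)])
```

```text
{'clock': 5.0833, 'qpos': array([-0.555,  0.829,  0.317,  1.056,  0.083,  1.585,  0.806]), 'qd': array([-0.14 ,  0.367,  0.028, -0.776,  0.025,  0.613, -0.128]), 'tau': array([ -3.242, -62.105,   2.246, -17.905,  -1.19 ,  -1.197,   0.085]), 'eef_pos': array([652.385, 156.324, 294.594]), 'tool_rot': array([-2.706,  0.003,  2.69 ]), 'force': array([-1.26 , -5.957,  8.139]), 'torque': array([-1.581,  0.449,  0.18 ]), 'width': 7.61721851499288}
th=1.29 [0.00, 0.75, -0.45, 0.000, 0.000, 0.000]
th=1.33 [0.00, 1.53, -0.86, 0.000, 0.000, 0.000]
th=1.36 [0.00, 2.11, -1.15, 0.000, 0.000, 0.000]
th=1.38 [0.00, 2.51, -1.34, 0.000, 0.000, 0.000]
```

Call:
{"fn": "carry_out", "kwargs": {"series": [[[0,0.75,-0.45,0,0,0,0],[0,1.53,-0.86,0,0,0,0],[0,2.1,-1.15,0,0,0,0],[0,2.5,-1.35,0,0,0,0],[0,2.5,-1.35,0,0,0,0]]]}}

```text
clock: 5.5
eef_pos: [665.6, 183.3, 297.8]
tool_rot: [-2.711, 0.006, 2.692]
force: [-0.1, -1.2, 13.4]
width: 7.3
```

```bash
cat > ang.py <<'E'
from h import *
O=np.array([584.8,99,0]); yaw=np.deg2rad(-25.6); Rd=R.from_euler('z',yaw).as_matrix()
def grasp_drive():
    s=read_state(); Rt=R.from_euler('xyz',s['tool_rot']).as_matrix()
    g=s['eef_pos']-19*Rt[:,2]; return Rd.T@(g-O), Rd.T@(s['eef_pos']-O)
def lidangle(g):
    return np.arctan2(g[2]-90,122-g[1])-np.arctan2(42,215)
if __name__=="__main__":
    g,t=grasp_drive(); print("grasp drive",g,"tcp drive",t,"lid",lidangle(g),"r",np.hypot(g[1]-122,g[2]-90))
    s=read_state(); print({k:s[k] for k in("clock","qpos","eef_pos","tool_rot","force","torque","width")})
E
python3 ang.py
python3 - <<'E'
from h import *
for n in("side","top"):
    d=get_image(n); cv2.imwrite(f"pics/{n}5.png",d["img"]); np.save(n+"5.npy",pts(d))
E
```

```text
grasp drive [ 36.338 118.91  315.078] tcp drive [ 36.415 110.972 297.816] lid 1.3641503602119145 r 225.09920585990758
{'clock': 5.5, 'qpos': array([-0.566,  0.869,  0.312,  0.959,  0.071,  1.643,  0.791]), 'eef_pos': array([665.59 , 183.344, 297.816]), 'tool_rot': array([-2.711,  0.006,  2.692]), 'force': array([-0.072, -1.16 , 13.401]), 'torque': array([-1.416,  0.556,  0.043]), 'width': 7.342890298309653}
```

View pics/side5.png

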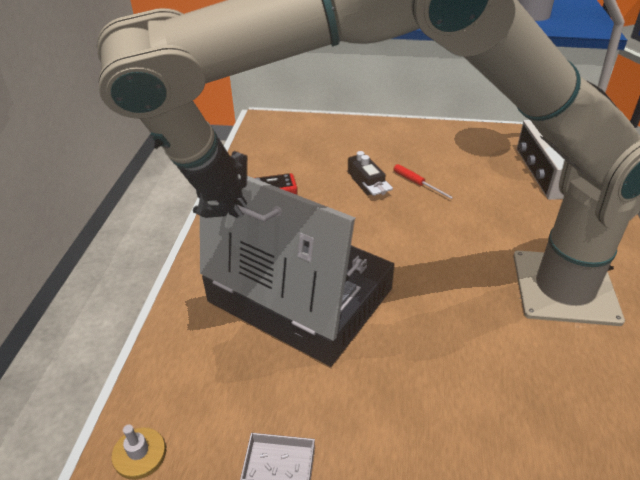

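View pics/top5.png

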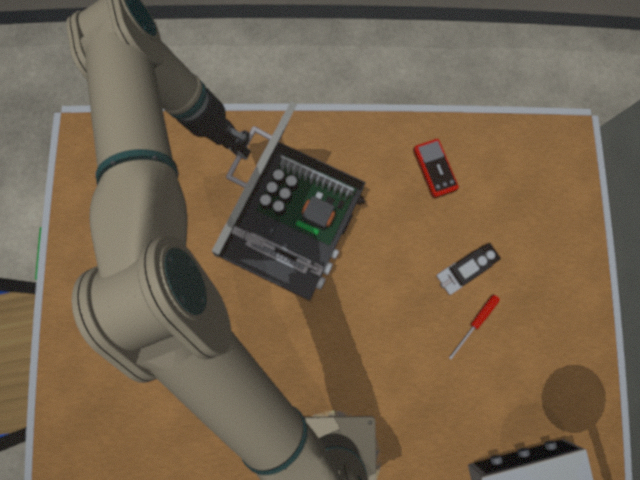

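```bash
cat >> ang.py <<'E'
def lidplane(W):
    # top-face points in drive frame between
    P=(W.reshape(-1,3)-O)@Rd
    m=(P[:,0]>-150)&(P[:,0]<150)&(P[:,2]>120)&(P[:,2]<400)&(P[:,1]>-140)&(P[:,1]<200)
    P=P[m]
    # angle about hinge of each point; robust: offset by 3 mm thickness
    best=None
    for th in np.arange(0.3,1.5,0.005):
        n=np.array([np.sin(th),np.cos(th)]); d=(P[:,1:]-[122,90])@n; al=(P[:,1:]-[122,90])@[-np.cos(th),np.sin(th)]
        c=((np.abs(d-3)<3)&(al>40)&(al<255)).sum()
        if best is None or c>best[0]: best=(c,th)
    return best
E
python3 - <<'E'
from ang import *
for n in("side","top"): print(n,lidplane(np.load(n+"5.npy")))
E
```

```text
side (np.int64(11199), np.float64(1.355000000000001))
top (np.int64(496), np.float64(1.330000000000001))
```

Call:
{"fn": "carry_out", "kwargs": {"series": [[[0,0.4,-0.2,0,0,0,0],[0,0.8,-0.35,0,0,0,0],[0,1,-0.35,0,0,0,0],[0,1,-0.35,0,0,0,0]]]}}

```text
clock: 5.93
eef_pos: [670.2, 192.9, 298.2]
tool_rot: [-2.712, 0.006, 2.692]
force: [-1.1, -1.6, 17.7]
width: 7.7
```

```bash
python3 ang.py
python3 - <<'E'
from ang import *
d=get_image("side"); print(lidplane(pts(d)))
E
```

```text
grasp drive [ 36.327 129.443 315.432] tcp drive [ 36.418 121.525 298.16 ] lid 1.4108808167448876 r 225.55482739114288
{'clock': 5.9333, 'qpos': array([-0.569,  0.884,  0.311,  0.923,  0.066,  1.664,  0.785]), 'eef_pos': array([670.153, 192.86 , 298.16 ]), 'tool_rot': array([-2.712,  0.006,  2.692]), 'force': array([-1.111, -1.611, 17.665]), 'torque': array([-1.551,  0.775, -0.037]), 'width': 7.707080608189108}
(np.int64(10878), np.float64(1.400000000000001))
```

Call:
{"fn": "carry_out", "kwargs": {"series": [[[0,0,0,0,0,0,1.2],[0,0,0,0,0,0,2.2],[0,0,0,0,0,0,2.4],[0,0,0,0,0,0,2.4]]]}}

```text
clock: 6.32
eef_pos: [669.2, 196.2, 291.9]
tool_rot: [-2.715, -0.001, 2.695]
force: [-0.7, 0.3, -0.2]
width: 23.6
```

```bash
python3 ang.py
python3 - <<'E'
from ang import *
d=get_image("side"); print(lidplane(pts(d))); cv2.imwrite("pics/side6.png",cv2.resize(d["img"][100:340,60:380],None,fx=2.4,fy=2.4))
E
```

```text
grasp drive [ 34.118 131.959 309.192] tcp drive [ 34.095 124.095 291.895] lid 1.4232800043329759 r 219.4177906652991
{'clock': 6.3167, 'qpos': array([-0.569,  0.889,  0.307,  0.927,  0.061,  1.657,  0.785]), 'eef_pos': array([669.168, 196.181, 291.895]), 'tool_rot': array([-2.715, -0.001,  2.695]), 'force': array([-0.655,  0.25 , -0.195]), 'torque': array([ 0.376, -0.112, -0.041]), 'width': 23.645089328987005}
(np.int64(10676), np.float64(1.405000000000001))
```

View pics/side6.png

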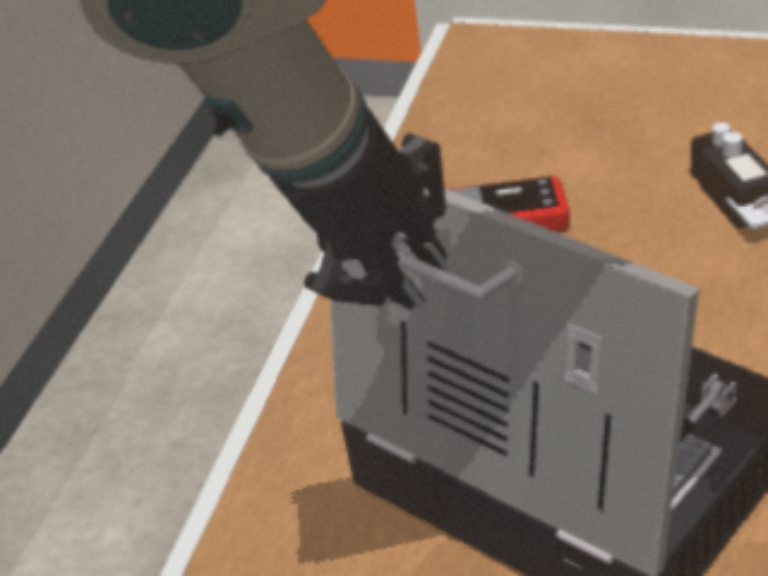

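Call:
{"fn": "carry_out", "kwargs": {"series": [[[0,0,-1,0,0,0,2.4],[0,0,-3,0,0,0,2.4],[0,0,-6,0,0,0,2.4],[0,0,-10,0,0,0,2.4],[0,0,-12,0,0,0,2.4]]]}}

```text
clock: 6.78
eef_pos: [689.2, 240.3, 397.6]
tool_rot: [-2.737, 0.019, 2.708]
force: [-0.5, 1.1, 0.3]
width: 24.2
```

```bash
python3 ang.py
python3 - <<'E'
from ang import *
d=get_image("side"); print(lidplane(pts(d))); d=get_image("top");W=pts(d);np.save("top7.npy",W); cv2.imwrite("pics/top7full.png",d["img"]); cv2.imwrite("pics/top7.png",cv2.resize(d["img"][130:310,190:390],None,fx=3.3,fy=3.3))
E
```

```text
grasp drive [ 32.632 179.984 415.071] tcp drive [ 33.063 172.506 397.61 ] lid 1.5543926154827858 r 330.2023328487751
{'clock': 6.7833, 'qpos': array([-0.604,  0.957,  0.505,  0.522, -0.091,  1.978,  0.864]), 'eef_pos': array([689.154, 240.285, 397.61 ]), 'tool_rot': array([-2.737,  0.019,  2.708]), 'force': array([-0.545,  1.098,  0.28 ]), 'torque': array([ 0.464, -0.238,  0.059]), 'width': 24.223130116375724}
(np.int64(12216), np.float64(1.405000000000001))
```

View pics/top7.png

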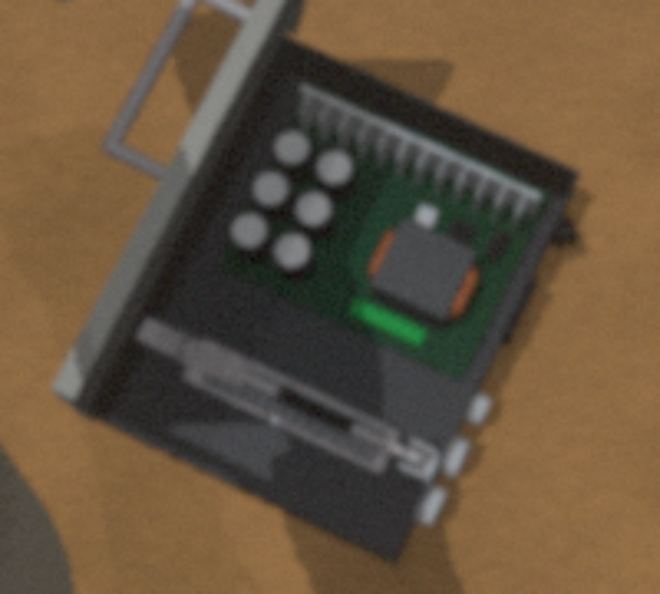

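```bash
cat > mv.py <<'E'
from ang import *
# tool orientation in drive frame: base A (tool y=+y drive, x=-x) or B (tool x=+y, tool y=+x); tilt
def ori(kind,tilt,spin=0):
    M=np.array([[-1,0,0],[0,1,0],[0,0,-1.]]) if kind=='A' else np.array([[0,1,0],[1,0,0],[0,0,-1.]])
    r=R.from_euler('x',-tilt) if kind=='A' else R.from_euler('x',tilt)
    return r.as_matrix()@M@R.from_euler('z',spin).as_matrix()
def rel(p0,R0,p1,R1,n=1):
    d=R0.T@(np.array(p1)-p0)/10; w=R.from_matrix(R0.T@R1).as_rotvec()
    for i in range(1,n+1): print("[%.2f, %.2f, %.2f, %.3f, %.3f, %.3f]"%(*(d*i/n),*(w*i/n)))
    return d,w
def cur():
    s=read_state(); return Rd.T@(s['eef_pos']-O), Rd.T@R.from_euler('xyz',s['tool_rot']).as_matrix()
E
python3 - <<'E'
from mv import *
p0=np.array([34,174,400.]);R0=ori('A',.427)
R1=ori('A',0)
rel(p0,R0,[-85,-24,400],R1,10)
W=np.load("top7.npy"); img=cv2.imread("pics/top7full.png")
cal=__import__('pickle').load(open("cal.pkl","rb"))["top"]
def c2(c): return (np.array(c)+.5)/3.3-.5+[190,130]
for nm,c,z in(("sleeve mid",(315,408),72),("sleeve a",(280,394),72),("sleeve b",(352,424),72),("rod tip",(145,330),66)):
    p=ray(cal,c2(c),z); print(nm,p,Rd.T@(p-O))
E
```

```text
[1.19, -1.80, 0.82, -0.043, 0.000, 0.000]
[2.38, -3.60, 1.64, -0.085, 0.000, 0.000]
[3.57, -5.41, 2.46, -0.128, 0.000, 0.000]
[4.76, -7.21, 3.28, -0.171, 0.000, 0.000]
[5.95, -9.01, 4.10, -0.214, 0.000, 0.000]
[7.14, -10.81, 4.92, -0.256, 0.000, 0.000]
[8.33, -12.62, 5.74, -0.299, 0.000, 0.000]
[9.52, -14.42, 6.56, -0.342, 0.000, 0.000]
[10.71, -16.22, 7.38, -0.384, 0.000, 0.000]
[11.90, -18.02, 8.20, -0.427, 0.000, 0.000]
sleeve mid [499.489 113.428  72.   ] [-83.17 -23.85  72.  ]
sleeve a [509.87  139.177  72.   ] [-84.934   3.857  72.   ]
sleeve b [487.656  86.281  72.   ] [-82.112 -53.445  72.   ]
rod tip [558.84  240.581  66.   ] [-84.587 116.466  66.   ]
```

Call:
{"fn": "carry_out", "kwargs": {"series": [[[1.2,-1.8,0.8,-0.043,0,0,2.4],[2.4,-3.6,1.6,-0.085,0,0,2.4],[3.6,-5.4,2.4,-0.13,0,0,2.4],[4.8,-7.2,3.2,-0.17,0,0,2.4],[6,-9,4.1,-0.214,0,0,2.4]]]}}

```text
clock: 7.3
eef_pos: [583.9, 171.8, 391.6]
tool_rot: [-2.936, 0.005, 2.7]
force: [0.5, -0.5, 0.4]
width: 24.0
```

```bash
python3 ang.py
python3 - <<'E'
from mv import *
p,Rc=cur(); print(p)
rel(p,Rc,[-85,-24,390],ori('A',0),5)
E
```

```text
grasp drive [-32.351  69.113 410.248] tcp drive [-32.246  65.228 391.65 ] lid 1.214208842336946 r 324.5856331880497
{'clock': 7.3, 'qpos': array([-0.679,  0.57 ,  0.499,  1.269, -0.098,  1.489,  0.911]), 'eef_pos': array([583.903, 171.758, 391.65 ]), 'tool_rot': array([-2.936,  0.005,  2.7  ]), 'force': array([ 0.524, -0.464,  0.446]), 'torque': array([ 0.173, -0.152, -0.04 ]), 'width': 24.044738476209897}
[-32.246  65.228 391.65 ]
[1.06, -1.74, 0.39, -0.041, 0.001, 0.001]
[2.13, -3.47, 0.78, -0.082, 0.002, 0.002]
[3.19, -5.21, 1.17, -0.124, 0.003, 0.003]
[4.26, -6.94, 1.57, -0.165, 0.004, 0.004]
[5.32, -8.68, 1.96, -0.206, 0.005, 0.004]
```

Call:
{"fn": "carry_out", "kwargs": {"series": [[[1.1,-1.7,0.4,-0.04,0,0,3],[2.1,-3.5,0.8,-0.08,0,0,3],[3.2,-5.2,1.2,-0.12,0,0,3.5],[4.3,-6.9,1.6,-0.16,0,0,3.5],[5.3,-8.7,2,-0.206,0,0,4]]]}}

```text
clock: 7.72
eef_pos: [497.5, 114.5, 389.3]
tool_rot: [3.142, 0.005, 2.701]
force: [0.5, -0.7, -0.5]
width: 39.7
```

Call:
{"fn": "carry_out", "kwargs": {"series": [[[0,0,0,0,0,0.12,4],[0,0,0,0,0,0.24,4],[0,0,1,0,0,0.36,4],[0,0,2,0,0,0.48,4],[0,0,3,0,0,0.6,4]]]}}

```text
clock: 8.13
eef_pos: [498.6, 114.3, 359.2]
tool_rot: [3.14, 0.004, 2.094]
force: [0.3, -0.3, 0.8]
width: 40.3
```

Call:
{"fn": "carry_out", "kwargs": {"series": [[[0,0,1,0,0,0.12,4],[0,0,2,0,0,0.24,4],[0,0,3,0,0,0.36,4],[0,0,4,0,0,0.48,4],[0,0,5,0,0,0.6,4]]]}}

```text
clock: 8.55
eef_pos: [498.7, 114.3, 308.9]
tool_rot: [3.139, 0.003, 1.494]
force: [0.7, 0.1, -0.2]
width: 40.0
```

```bash
python3 ang.py
python3 - <<'E'
from mv import *
p,Rc=cur(); print(p)
d=get_image("side"); print(lidplane(pts(d))); cv2.imwrite("pics/side8.png",d["img"])
rel(p,Rc,[-84,-24,200],ori('B',0),5)
E
```

```text
grasp drive [-84.294 -23.366 327.945] tcp drive [-84.225 -23.399 308.945] lid 0.8294650838237385 r 278.8348470462475
{'clock': 8.55, 'qpos': array([-0.803,  0.421,  0.754,  1.806, -0.326,  1.041, -0.002]), 'eef_pos': array([498.733, 114.291, 308.945]), 'tool_rot': array([3.139, 0.003, 1.494]), 'force': array([ 0.694,  0.077, -0.234]), 'torque': array([ 0.029,  0.001, -0.004]), 'width': 39.959382932048776}
[-84.225 -23.399 308.945]
(np.int64(12419), np.float64(1.405000000000001))
[-0.01, -0.01, 2.18, 0.001, 0.000, 0.074]
[-0.01, -0.01, 4.36, 0.001, 0.001, 0.148]
[-0.02, -0.02, 6.54, 0.002, 0.001, 0.222]
[-0.03, -0.02, 8.72, 0.003, 0.002, 0.296]
[-0.03, -0.03, 10.89, 0.003, 0.002, 0.370]
```

View pics/side8.png

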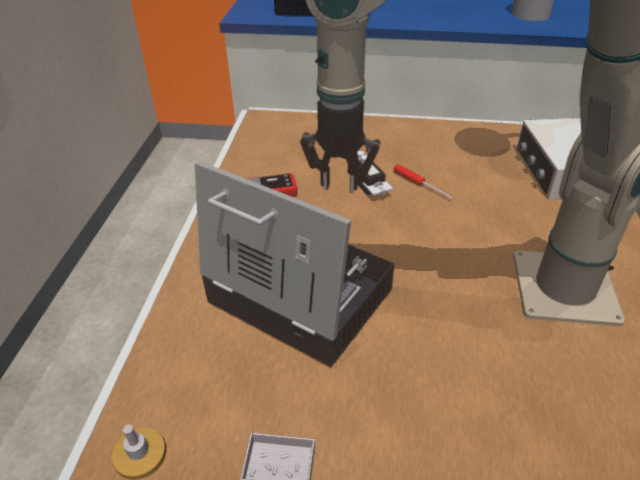

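Call:
{"fn": "carry_out", "kwargs": {"series": [[[0,0,2.2,0,0,0.074,4],[0,0,4.4,0,0,0.15,4],[0,0,7,0,0,0.22,4],[0,0,10,0,0,0.3,4],[0,0,12,0,0,0.37,4]]]}}

```text
clock: 9.02
eef_pos: [499.0, 114.3, 188.1]
tool_rot: [3.139, 0.002, 1.129]
force: [-0.6, 0.0, 0.8]
width: 40.2
```

Call:
{"fn": "carry_out", "kwargs": {"series": [[[0,0,2,0,0,0,4],[0,0,4.5,0,0,0,4],[0,0,6.5,0,0,0,4],[0,0,8,0,0,0,4],[0,0,8,0,0,0,4]]]}}

```text
clock: 9.43
eef_pos: [498.9, 114.1, 108.0]
tool_rot: [-3.142, 0.003, 1.132]
force: [-0.8, -0.3, 1.0]
width: 40.1
```

```bash
python3 ang.py
python3 - <<'E'
from mv import *
p,Rc=cur(); print(p)
d=get_image("top");  cv2.imwrite("pics/top9.png",cv2.resize(d["img"][130:310,190:390],None,fx=3,fy=3))
d=get_image("side");  cv2.imwrite("pics/side9.png",cv2.resize(d["img"][130:370,190:430],None,fx=2.4,fy=2.4))
rel(p,Rc,[-84,-24,48],ori('B',0),3)
E
```

```text
grasp drive [-84.019 -23.457 126.953] tcp drive [-84.019 -23.511 107.953] lid 0.055864639251445775 r 150.07754306663423
{'clock': 9.4333, 'qpos': array([-0.673,  0.706,  0.608,  2.022, -0.681,  0.625, -0.043]), 'eef_pos': array([498.871, 114.101, 107.953]), 'tool_rot': array([-3.142,  0.003,  1.132]), 'force': array([-0.77 , -0.305,  1.029]), 'torque': array([-0.004,  0.038,  0.026]), 'width': 40.14244305162934}
[-84.019 -23.511 107.953]
[-0.01, 0.00, 2.00, -0.000, 0.001, 0.003]
[-0.02, 0.00, 4.00, -0.000, 0.002, 0.005]
[-0.03, 0.00, 6.00, -0.000, 0.003, 0.008]
```

View pics/top9.png

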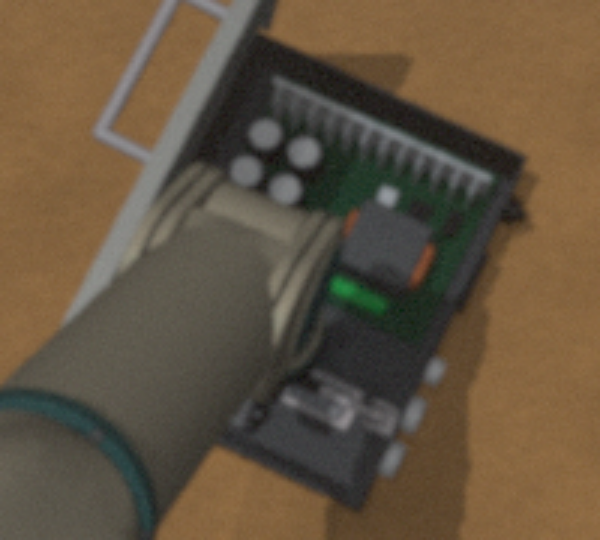

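View pics/side9.png

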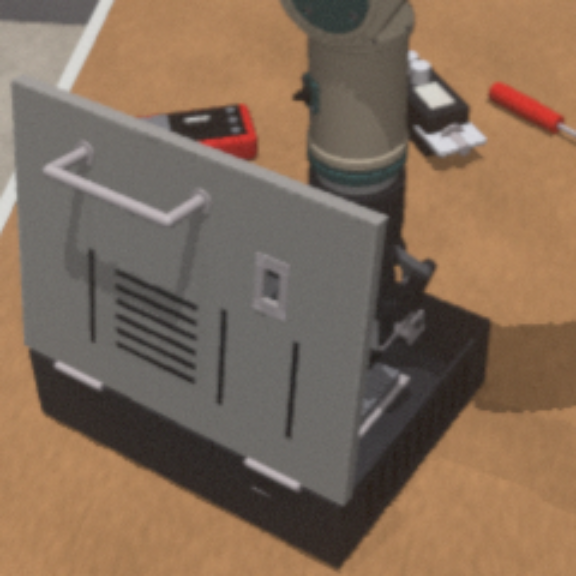

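Run:
```python
from mv import *
d=get_image("top"); W=pts(d); P=(W-O)@Rd
for c in((70,330),(100,330),(130,330),(170,260),(220,200),(200,330),(100,400),(60,450)):
    u,v=np.round((np.array(c)+.5)/3-.5+[190,130]).astype(int); print(c,P[v,u])
```

```text
(70, 330) [-160.496   -0.625  620.627]
(100, 330) [-155.666  -12.976  626.422]
(130, 330) [-150.247  -22.923  622.891]
(170, 260) [-108.761   -9.346  560.857]
(220, 200) [-61.272  -3.45  495.827]
(200, 330) [-135.836  -43.081  597.352]
(100, 400) [-180.942  -34.629  665.776]
(60, 450) [-202.698  -38.9    701.807]
```

Call:
{"fn": "carry_out", "kwargs": {"series": [[[0,0,2,0,0,0,4],[0,0,4,0,0,0,4],[0,0,5.8,0,0,0,4],[0,0,5.9,0,0,0.008,4],[0,0,5.9,0,0,0.008,4]]]}}

```text
clock: 10.0
eef_pos: [503.6, 113.8, 52.7]
tool_rot: [3.134, -0.002, 1.121]
force: [0.2, 0.8, 0.1]
width: 39.7
```

Call:
{"fn": "carry_out", "kwargs": {"series": [[[0,0,0,0,0,0,2.5],[0,0,0,0,0,0,0.5],[0,0,0,0,0,0,0.5],[0,0,0,0,0,0,0.5],[0,0,0,0,0,0,0.5]]]}}

```text
clock: 10.42
eef_pos: [498.5, 116.8, 53.1]
tool_rot: [-3.139, -0.003, 1.123]
force: [-10.0, 4.3, 7.4]
width: 9.4
```

```bash
python3 ang.py
```

```text
grasp drive [-85.5   -21.317  72.091] tcp drive [-85.553 -21.265  53.092] lid -0.31723281124584546 r 144.4317401984319
{'clock': 10.4167, 'qpos': array([-0.605,  0.784,  0.501,  2.048, -0.783,  0.507,  0.032]), 'eef_pos': array([498.457, 116.789,  53.092]), 'tool_rot': array([-3.139, -0.003,  1.123]), 'force': array([-9.989,  4.323,  7.359]), 'torque': array([ 0.88 ,  2.208, -0.026]), 'width': 9.445831448852665}
```

```bash
cat > rod.py <<'E'
from mv import *
def rt(phi,tau,r=82.7,b=13):
    c=np.array([-85,-104+r*np.cos(phi),66+r*np.sin(phi)]); Rr=ori('B',tau); return c+b*Rr[:,2],Rr
def rrows(seq):
    p0,R0=rt(*seq[0])
    for s in seq[1:]:
        p,Rr=rt(*s); d=R0.T@(p-p0)/10; w=R.from_matrix(R0.T@Rr).as_rotvec()
        print(f"phi={s[0]:.2f} [{d[0]:.2f}, {d[1]:.2f}, {d[2]:.2f}, {w[0]:.3f}, {w[1]:.3f}, {w[2]:.3f}]")
E
python3 - <<'E'
from rod import *
f=np.linspace(0,.9,16)
for i in range(0,15,5): rrows([(t,t) for t in f[i:i+6]]); print()
E
```

```text
phi=0.06 [0.06, 0.00, -0.50, 0.000, 0.060, 0.000]
phi=0.12 [0.10, 0.00, -1.00, 0.000, 0.120, 0.000]
phi=0.18 [0.10, 0.00, -1.50, 0.000, 0.180, 0.000]
phi=0.24 [0.07, 0.00, -2.00, 0.000, 0.240, 0.000]
phi=0.30 [0.01, 0.00, -2.50, 0.000, 0.300, 0.000]

phi=0.36 [0.06, 0.00, -0.50, 0.000, 0.060, 0.000]
phi=0.42 [0.10, 0.00, -1.00, 0.000, 0.120, 0.000]
phi=0.48 [0.10, 0.00, -1.50, 0.000, 0.180, 0.000]
phi=0.54 [0.07, 0.00, -2.00, 0.000, 0.240, 0.000]
phi=0.60 [0.01, 0.00, -2.50, 0.000, 0.300, 0.000]

phi=0.66 [0.06, 0.00, -0.50, 0.000, 0.060, 0.000]
phi=0.72 [0.10, 0.00, -1.00, 0.000, 0.120, 0.000]
phi=0.78 [0.10, 0.00, -1.50, 0.000, 0.180, 0.000]
phi=0.84 [0.07, 0.00, -2.00, 0.000, 0.240, 0.000]
phi=0.90 [0.01, 0.00, -2.50, 0.000, 0.300, 0.000]
```

Call:
{"fn": "carry_out", "kwargs": {"series": [[[0.06,-0.1,-0.5,0,0.06,0,0.5],[0.1,-0.2,-1,0,0.12,0,0.5],[0.1,-0.3,-1.5,0,0.18,0,0.5],[0.07,-0.3,-2,0,0.24,0,0.5],[0,-0.3,-2.5,0,0.3,0,0.5]]]}}

```text
clock: 10.83
eef_pos: [498.5, 117.0, 78.2]
tool_rot: [3.135, -0.304, 1.127]
force: [-6.0, 2.2, -5.3]
width: 9.6
```

```bash
python3 ang.py
python3 - <<'E'
from mv import *
d=get_image("side"); W=pts(d); print(lidplane(W)); cv2.imwrite("pics/side10.png",cv2.resize(d["img"][130:370,190:430],None,fx=2.4,fy=2.4))
E
```

```text
grasp drive [-85.687 -26.793  96.369] tcp drive [-85.583 -21.099  78.243] lid -0.15013883055556887 r 148.9297448713595
{'clock': 10.8333, 'qpos': array([-0.08 ,  0.658, -0.048,  2.192, -1.08 ,  0.254,  0.487]), 'eef_pos': array([498.502, 116.951,  78.243]), 'tool_rot': array([ 3.135, -0.304,  1.127]), 'force': array([-6.046,  2.207, -5.347]), 'torque': array([-0.094,  1.435,  0.281]), 'width': 9.601151949065535}
(np.int64(12378), np.float64(1.405000000000001))
```

View pics/side10.png

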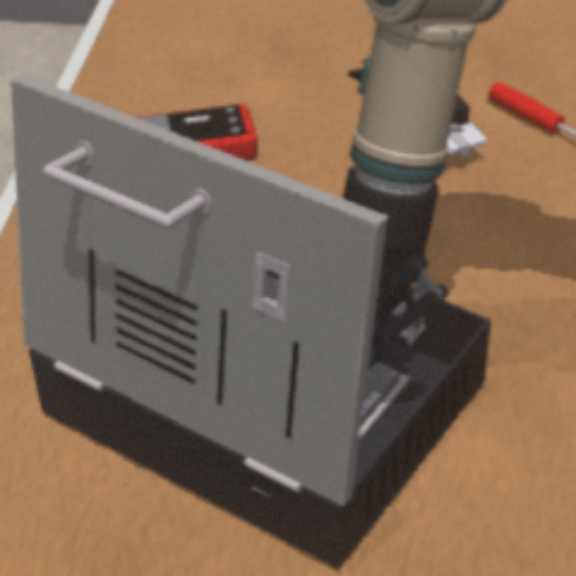

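Run:
```python
from rod import *
f=np.linspace(.3,.95,14); t=np.interp(f,[.3,.5,1],[.3,.2,.2])
q=list(zip(f,t))
for i in range(0,13,5): rrows(q[i:i+6]); print()
```

```text
phi=0.35 [-0.04, 0.00, -0.41, 0.000, -0.025, 0.000]
phi=0.40 [-0.11, 0.00, -0.83, 0.000, -0.050, 0.000]
phi=0.45 [-0.19, 0.00, -1.24, 0.000, -0.075, 0.000]
phi=0.50 [-0.29, 0.00, -1.65, 0.000, -0.100, 0.000]
phi=0.55 [-0.39, 0.00, -2.05, 0.000, -0.100, 0.000]

phi=0.60 [-0.15, 0.00, -0.38, 0.000, 0.000, 0.000]
phi=0.65 [-0.32, 0.00, -0.76, 0.000, 0.000, 0.000]
phi=0.70 [-0.51, 0.00, -1.13, 0.000, 0.000, 0.000]
phi=0.75 [-0.72, 0.00, -1.49, 0.000, 0.000, 0.000]
phi=0.80 [-0.94, 0.00, -1.83, 0.000, 0.000, 0.000]

phi=0.85 [-0.24, 0.00, -0.34, 0.000, 0.000, 0.000]
phi=0.90 [-0.50, 0.00, -0.66, 0.000, 0.000, 0.000]
phi=0.95 [-0.77, 0.00, -0.97, 0.000, 0.000, 0.000]
```

Call:
{"fn": "carry_out", "kwargs": {"series": [[[0,0,-0.41,0,-0.025,0,1.05],[-0.1,0,-0.83,0,-0.05,0,1.05],[-0.2,0,-1.24,0,-0.075,0,1.05],[-0.3,0,-1.65,0,-0.1,0,1.05],[-0.4,0,-2.05,0,-0.1,0,1.05]]]}}

```text
clock: 11.3
eef_pos: [493.7, 107.1, 95.4]
tool_rot: [3.137, -0.199, 1.125]
force: [-5.2, 1.0, -9.4]
width: 10.6
```

```bash
python3 ang.py
python3 - <<'E'
from mv import *
d=get_image("side"); W=pts(d); print(lidplane(W)); cv2.imwrite("pics/side11.png",cv2.resize(d["img"][130:370,190:430],None,fx=2.4,fy=2.4))
d=get_image("top");  cv2.imwrite("pics/top11.png",cv2.resize(d["img"][130:310,190:390],None,fx=3,fy=3))
E
```

```text
grasp drive [-85.735 -35.79  114.071] tcp drive [-85.647 -32.032  95.446] lid -0.04153684093945964 r 159.61546916175658
{'clock': 11.3, 'qpos': array([-0.321,  0.629,  0.239,  2.152, -0.887,  0.395,  0.248]), 'eef_pos': array([493.72 , 107.12 ,  95.446]), 'tool_rot': array([ 3.137, -0.199,  1.125]), 'force': array([-5.182,  0.985, -9.36 ]), 'torque': array([-0.08 ,  1.015,  0.055]), 'width': 10.585199430055349}
(np.int64(12417), np.float64(1.405000000000001))
```

View pics/side11.png

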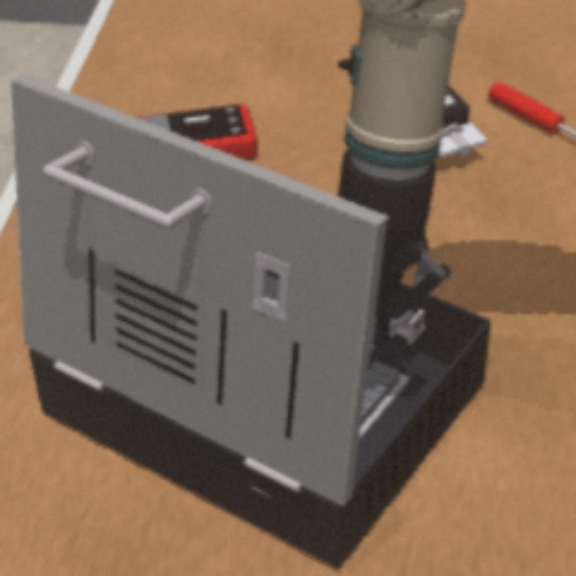

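View pics/top11.png

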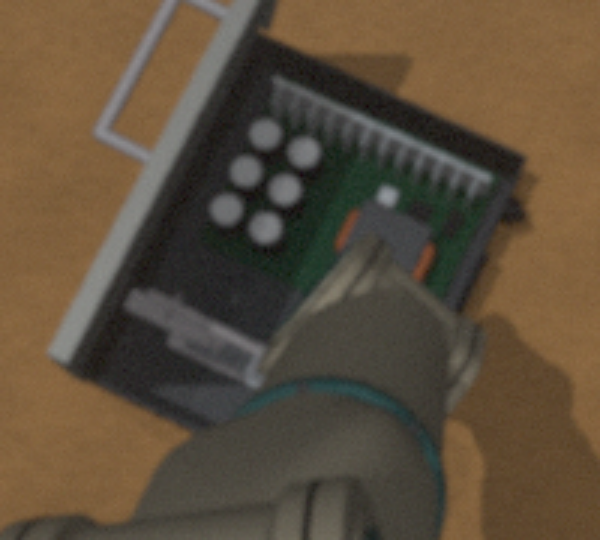

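Run:
```python
from mv import *
d=get_image("top"); W=pts(d); P=(W-O)@Rd
W7=(np.load("top7.npy")-O)@Rd
for c in((130,300),(140,302),(150,307),(165,312),(180,320),(200,330),(220,345),(240,352)):
    u,v=np.round((np.array(c)+.5)/3-.5+[190,130]).astype(int); print(c,P[v,u],W7[v,u])
im=d["img"][130:310,190:390]; im=np.clip(im.astype(float)*2,0,255).astype(np.uint8)
cv2.imwrite("pics/top12.png",cv2.resize(im,None,fx=3.6,fy=3.2,interpolation=cv2.INTER_CUBIC))
```

```text
(130, 300) [-85.29  119.132  58.74 ] [-85.002 119.858  55.739]
(140, 302) [-82.069 112.504  58.503] [-82.225 112.131  60.085]
(150, 307) [-82.354 101.124  59.311] [-82.554 100.665  61.348]
(165, 312) [-91.791  65.619 162.888] [-82.141  86.349  65.797]
(180, 320) [-80.427  74.799  57.166] [-81.491  72.659  67.791]
(200, 330) [-82.831  57.225  55.733] [-84.534  54.001  73.14 ]
(220, 345) [-86.616  35.951  56.544] [-87.605  34.213  67.012]
(240, 352) [-81.082  22.18   30.171] [-84.668  16.645  67.066]
```

View pics/top12.png

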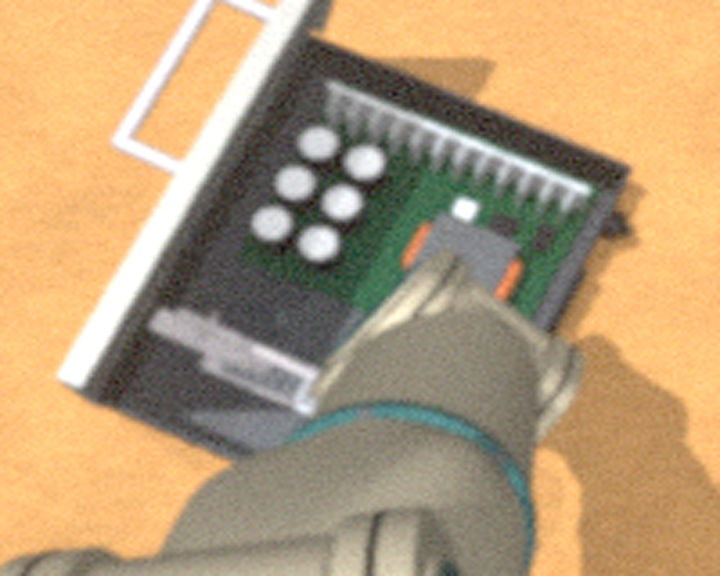

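Call:
{"fn": "carry_out", "kwargs": {"series": [[[-0.15,0,-0.38,0,0,0,1.05],[-0.32,0,-0.76,0,0,0,1.05],[-0.51,0,-1.13,0,0,0,1.05],[-0.72,0,-1.49,0,0,0,1.05],[-0.94,0,-1.83,0,0,0,1.05]]]}}

```text
clock: 11.87
eef_pos: [488.2, 95.7, 111.6]
tool_rot: [3.138, -0.202, 1.123]
force: [-4.0, 2.4, -6.9]
width: 10.5
```

Call:
{"fn": "carry_out", "kwargs": {"series": [[[-0.2,0,-0.28,0,0,0,1.05],[-0.4,0,-0.53,0,0,0,1.05],[-0.6,0,-0.8,0,0,0,1.05],[-0.7,0,-0.9,0,0,0,1.05],[-0.7,0,-0.9,0,0,0,1.05]]]}}

```text
clock: 12.28
eef_pos: [484.4, 87.8, 119.3]
tool_rot: [3.138, -0.203, 1.123]
force: [-5.4, 2.4, -2.2]
width: 10.9
```

```bash
cat > rodm.py <<'E'
from mv import *
def rodm(tag):
    out=[]
    for n in("top","side"):
        d=get_image(n); P=(pts(d)-O)@Rd
        cv2.imwrite(f"pics/{n}{tag}.png",cv2.resize(d["img"][110:370,180:440],None,fx=2.2,fy=2.2))
        m=(np.abs(P[...,0]+85)<14)&(P[...,1]>-100)&(P[...,1]<140)&(P[...,2]>100)&(P[...,2]<300)
        r=np.hypot(P[...,1]+104,P[...,2]-66); th=np.arctan2(P[...,2]-66,P[...,1]+104)
        m&=(r>115)&(r<218)
        lid=np.abs((P[...,1]-122)*np.sin(1.405)+(P[...,2]-90)*np.cos(1.405))<12; m&=~lid
        for a,b in((115,150),(150,180),(180,200),(200,218)):
            k=m&(r>a)&(r<b); 
            if k.sum(): print(n,a,b,k.sum(),"phi",np.percentile(th[k],[10,50,90]),"x",np.median(P[k][:,0]))
        if n=="side": print("lid",lidplane(pts(d)))
E
python3 ang.py; python3 -c "
from rodm import *; rodm(13)"
```

```text
grasp drive [-85.768 -57.269 137.905] tcp drive [-85.687 -53.444 119.294] lid 0.06820035734422406 r 185.55964859290256
{'clock': 12.2833, 'qpos': array([-0.312,  0.576,  0.282,  2.167, -0.84 ,  0.443,  0.241]), 'eef_pos': array([484.432,  87.827, 119.294]), 'tool_rot': array([ 3.138, -0.203,  1.123]), 'force': array([-5.432,  2.373, -2.243]), 'torque': array([0.224, 1.406, 0.285]), 'width': 10.91557956796724}
top 115 150 43 phi [0.851 0.869 0.884] x -85.52538492138653
top 150 180 40 phi [0.85  0.865 0.878] x -85.58178570537078
top 180 200 59 phi [0.809 0.843 0.876] x -85.4364133856297
top 200 218 40 phi [0.807 0.829 1.304] x -85.78245231576264
side 115 150 43 phi [1.113 1.175 1.255] x -96.46087409715494
side 150 180 129 phi [1.266 1.316 1.34 ] x -84.63841185365818
side 180 200 23 phi [1.26  1.267 1.277] x -86.70479663491743
side 200 218 117 phi [1.271 1.292 1.311] x -86.72395435976316
lid (np.int64(12395), np.float64(1.405000000000001))
```

View pics/side13.png

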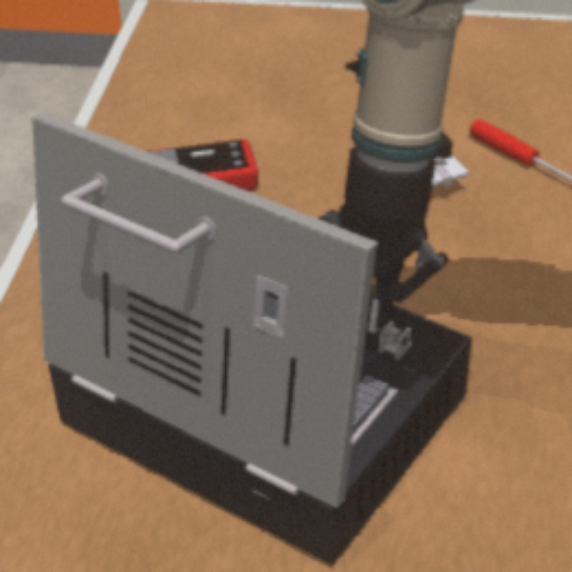

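View pics/top13.png

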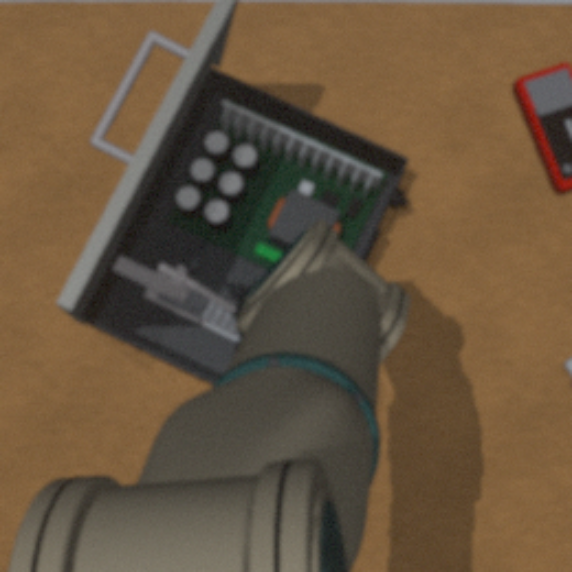

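Call:
{"fn": "carry_out", "kwargs": {"series": [[[-0.15,0,-0.18,0,0,0,1.05],[-0.3,0,-0.35,0,0,0,1.05],[-0.45,0,-0.52,0,0,0,1.05],[-0.6,0,-0.7,0,0,0,1.05],[-0.6,0,-0.7,0,0,0,1.05]]]}}

```text
clock: 12.8
eef_pos: [481.2, 81.2, 124.9]
tool_rot: [3.137, -0.203, 1.123]
force: [-6.1, 2.0, -3.5]
width: 10.5
```

```bash
python3 ang.py; python3 -c "
from rodm import *; rodm(14)"
```

```text
grasp drive [-85.808 -64.681 143.476] tcp drive [-85.726 -60.86  124.864] lid 0.08606528702500146 r 194.18906287762624
{'clock': 12.8, 'qpos': array([-0.307,  0.563,  0.293,  2.172, -0.827,  0.454,  0.243]), 'eef_pos': array([481.193,  81.156, 124.864]), 'tool_rot': array([ 3.137, -0.203,  1.123]), 'force': array([-6.056,  1.973, -3.546]), 'torque': array([0.142, 1.365, 0.306]), 'width': 10.474349928174554}
top 115 150 40 phi [0.957 0.973 0.979] x -85.63280331503259
top 150 180 41 phi [0.951 0.965 0.976] x -85.87923447523862
top 180 200 64 phi [0.901 0.944 0.973] x -85.50613190619623
top 200 218 33 phi [0.905 0.927 1.332] x -85.76314830127392
side 115 150 56 phi [1.19  1.256 1.34 ] x -95.85630299020517
side 150 180 179 phi [1.297 1.346 1.391] x -82.39201202912902
side 180 200 2 phi [1.306 1.309 1.313] x -91.76109003772744
side 200 218 118 phi [1.306 1.325 1.342] x -86.52370779818557
lid (np.int64(12397), np.float64(1.405000000000001))
```

Call:
{"fn": "carry_out", "kwargs": {"series": [[[0,0,0,0,0,0,1.4],[0,0,0,0,0,0,2.5],[0,0,0,0,0,0,4],[0,0,0,0,0,0,4],[0,0,-0.5,0,0,0,4]]]}}

```text
clock: 13.32
eef_pos: [484.1, 79.2, 129.9]
tool_rot: [3.132, -0.202, 1.122]
force: [0.1, -0.5, -0.8]
width: 39.9
```

Call:
{"fn": "carry_out", "kwargs": {"series": [[[0,0,-1.5,0,0,0,4],[0,0,-4,0,0,0,4],[0,0,-7,0,0,0,4],[0,0,-10,0,0,0,4],[0,0,-13,0,-0.05,0,4]]]}}

```text
clock: 13.73
eef_pos: [469.9, 53.6, 258.8]
tool_rot: [3.133, -0.151, 1.116]
force: [0.7, 0.4, -0.5]
width: 40.1
```

Call:
{"fn": "carry_out", "kwargs": {"series": [[[-1,0,-3.5,0,-0.05,0,4],[-3,0,-7,0,-0.1,0,4],[-5,0,-10,0,-0.15,0,4],[-6,0,-12,0,-0.15,0,4],[-6,0,-14,0,-0.15,0,4]]]}}

```text
clock: 14.15
eef_pos: [434.2, -17.8, 388.4]
tool_rot: [3.131, -0.003, 1.118]
force: [0.2, 0.2, -0.2]
width: 40.0
```

```bash
python3 ang.py
python3 - <<'E'
from rodm import *
rodm(15)
d=get_image("top"); P=(pts(d)-O)@Rd
m=(np.abs(P[...,0]+85)<9)&(P[...,2]>90)&(P[...,2]<280)&(P[...,1]>-95)&(P[...,1]<60)
r=np.hypot(P[...,1]+104,P[...,2]-66); m&=(r<182)&(r>40)
Q=P[m]; th=np.arctan2(Q[:,2]-66,Q[:,1]+104); k=np.abs(th-.95)<.15; Q=Q[k]
l=cv2.fitLine(Q[:,1:].astype(np.float32),cv2.DIST_HUBER,0,.01,.01).ravel(); print(len(Q),"slope",np.arctan2(l[1],l[0]), "offset",np.cross([l[0],l[1]],[l[2]+104,l[3]-66]), Q[:,2].min(),Q[:,2].max())
E
```

```text
grasp drive [ -85.558 -170.457  407.384] tcp drive [ -85.364 -170.411  388.385] lid 0.6333307971303231 r 431.58278035812
{'clock': 14.15, 'qpos': array([-0.643,  0.174,  0.742,  1.85 , -0.127,  1.156, -0.312]), 'eef_pos': array([434.184, -17.797, 388.385]), 'tool_rot': array([ 3.131, -0.003,  1.118]), 'force': array([ 0.171,  0.204, -0.161]), 'torque': array([ 0.024,  0.066, -0.03 ]), 'width': 40.042650604648415}
top 115 150 39 phi [0.957 0.97  0.986] x -85.72247454191773
top 150 180 38 phi [0.951 0.967 0.974] x -85.7608125047081
top 180 200 67 phi [0.903 0.941 0.977] x -85.70055903704262
top 200 218 24 phi [0.909 0.92  0.929] x -85.3362832512585
lid (np.int64(12412), np.float64(1.405000000000001))
193 slope 0.92373455 offset 6.1556664 99.72366962124966 214.79184147524086<stdin>:7: DeprecationWarning: Arrays of 2-dimensional vectors are deprecated. Use arrays of 3-dimensional vectors instead. (deprecated in NumPy 2.0)
```

View pics/top15.png

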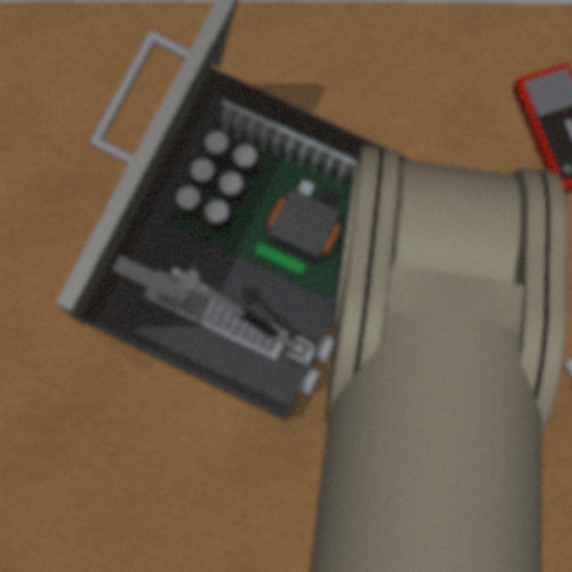

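View pics/side15.png

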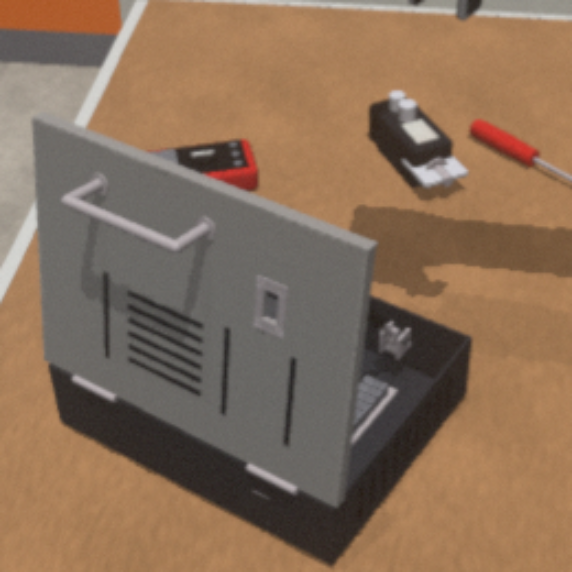

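```bash
cat > path.py <<'E'
from mv import *
def seq(p0,R0,p1,R1,n,grip):
    from scipy.spatial.transform import Slerp
    S=Slerp([0,1],R.from_matrix([R0,R1])); P=lambda t:p0+(np.array(p1)-p0)*t
    for i in range(0,n,5):
        a,Ra=P(i/n),S(i/n).as_matrix(); rows=[]
        for j in range(i+1,min(i+5,n)+1):
            d=Ra.T@(P(j/n)-a)/10; w=R.from_matrix(Ra.T@S(j/n).as_matrix()).as_rotvec()
            rows.append([float(round(v,2)+0) for v in d]+[float(round(v,3)+0) for v in w]+[grip])
        print([rows])
E
python3 - <<'E'
from path import *
p,Rc=cur()
seq(p,Rc,[35,150,405],ori('A',0.0),15,2.4)
E
```

```text
[[[2.12, 0.79, -0.09, 0.001, 0.0, -0.105, 2.4], [4.25, 1.58, -0.19, 0.002, 0.001, -0.21, 2.4], [6.37, 2.37, -0.28, 0.003, 0.001, -0.315, 2.4], [8.5, 3.16, -0.38, 0.003, 0.001, -0.42, 2.4], [10.62, 3.95, -0.47, 0.004, 0.002, -0.525, 2.4]]]
[[[1.44, 1.75, -0.1, 0.001, 0.0, -0.105, 2.4], [2.89, 3.5, -0.19, 0.002, 0.001, -0.21, 2.4], [4.33, 5.25, -0.29, 0.003, 0.001, -0.315, 2.4], [5.77, 6.99, -0.39, 0.003, 0.001, -0.42, 2.4], [7.21, 8.74, -0.48, 0.004, 0.002, -0.525, 2.4]]]
[[[0.37, 2.24, -0.1, 0.001, 0.0, -0.105, 2.4], [0.74, 4.47, -0.21, 0.002, 0.001, -0.21, 2.4], [1.12, 6.71, -0.31, 0.003, 0.001, -0.315, 2.4], [1.49, 8.94, -0.42, 0.003, 0.001, -0.42, 2.4], [1.86, 11.18, -0.52, 0.004, 0.002, -0.525, 2.4]]]
```

Call:
{"fn": "carry_out", "kwargs": {"series": [[[2.1,0.8,-0.1,0,0,-0.105,2.4],[4.25,1.6,-0.2,0,0,-0.21,2.4],[6.4,2.4,-0.3,0,0,-0.315,2.4],[8.5,3.2,-0.4,0,0,-0.42,2.4],[10.6,4,-0.5,0,0,-0.525,2.4]]]}}

```text
clock: 14.72
eef_pos: [517.3, 63.7, 390.6]
tool_rot: [3.135, 0.002, 1.651]
force: [0.5, -0.0, -0.2]
width: 23.9
```

Call:
{"fn": "carry_out", "kwargs": {"series": [[[1.4,1.75,-0.1,0,0,-0.105,2.4],[2.9,3.5,-0.2,0,0,-0.21,2.4],[4.3,5.25,-0.4,0,0,-0.315,2.4],[5.8,7,-0.6,0,0,-0.42,2.4],[7.2,8.7,-0.8,0,0,-0.525,2.4]]]}}

```text
clock: 15.13
eef_pos: [598.6, 142.1, 398.8]
tool_rot: [3.138, 0.005, 2.176]
force: [-0.1, -0.0, -0.5]
width: 23.8
```

Call:
{"fn": "carry_out", "kwargs": {"series": [[[0.4,2.2,0,0,0,-0.105,2.4],[0.7,4.5,0,0,0,-0.21,2.4],[1.1,6.7,0,0,0,-0.315,2.4],[1.5,8.9,0,0,0,-0.42,2.4],[1.9,11.2,0,0,0,-0.525,2.4]]]}}

```text
clock: 15.55
eef_pos: [680.3, 220.6, 399.1]
tool_rot: [3.141, 0.006, 2.701]
force: [-0.4, -0.9, 0.2]
width: 23.7
```

```bash
python3 ang.py
python3 - <<'E'
from path import *
p,Rc=cur()
R1=ori('A',.4); g=np.array([35,128,309.]); p1=g+19*R1[:,2]-60*R1[:,2]; print(p1)
seq(p,Rc,p1,R1,5,2.4)
d=get_image("side"); cv2.imwrite("pics/side16.png",d["img"]); print(lidplane(pts(d)))
E
```

```text
grasp drive [ 33.485 150.949 418.11 ] tcp drive [ 33.603 150.962 399.11 ] lid 1.4658793405737849 r 329.38434982021073
{'clock': 15.55, 'qpos': array([-0.485,  0.649,  0.286,  1.035, -0.169,  1.473,  0.891]), 'eef_pos': array([680.333, 220.622, 399.11 ]), 'tool_rot': array([3.141, 0.006, 2.701]), 'force': array([-0.428, -0.935,  0.2  ]), 'torque': array([ 0.003, -0.036,  0.008]), 'width': 23.653698543572872}
[ 35.    143.966 346.764]
[[[-0.02, -0.14, 1.05, 0.08, 0.001, 0.001, 2.4], [-0.04, -0.28, 2.09, 0.16, 0.003, 0.002, 2.4], [-0.06, -0.42, 3.14, 0.24, 0.004, 0.003, 2.4], [-0.08, -0.56, 4.19, 0.321, 0.006, 0.004, 2.4], [-0.1, -0.7, 5.23, 0.401, 0.007, 0.004, 2.4]]]
(np.int64(12227), np.float64(1.405000000000001))
```

View pics/side16.png

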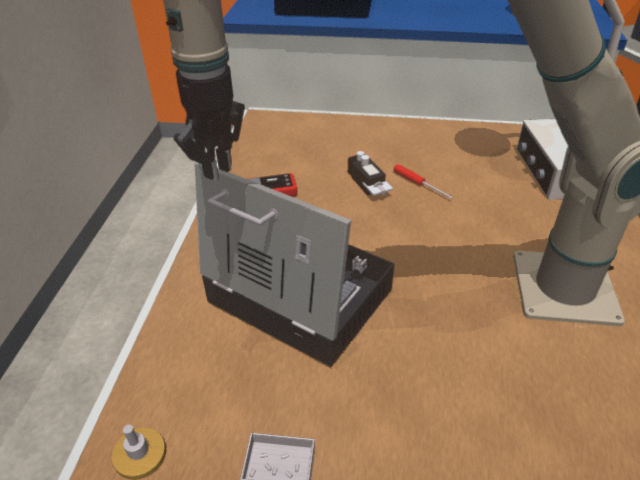

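Call:
{"fn": "carry_out", "kwargs": {"series": [[[0,0.3,0.5,0.08,0,0,2.4],[0,0.3,1.5,0.16,0,0,2.4],[0,0,2.8,0.24,0,0,2.4],[0,-0.3,4,0.32,0,0,2.4],[-0.1,-0.7,5.2,0.4,0,0,2.4]]]}}

```text
clock: 16.02
eef_pos: [677.9, 213.5, 347.0]
tool_rot: [-2.739, 0.007, 2.696]
force: [0.2, 0.0, -0.3]
width: 23.8
```

```bash
python3 ang.py
python3 - <<'E'
from path import *
p,Rc=cur()
R1=ori('A',.4); g=np.array([35,129,309.]); p1=g+19*R1[:,2]; print(p1)
seq(p,Rc,p1,R1,4,2.4)
d=get_image("side"); cv2.imwrite("pics/side17.png",cv2.resize(d["img"][100:340,100:340],None,fx=2.4,fy=2.4)); print(lidplane(pts(d)))
E
```

```text
grasp drive [ 34.368 150.976 364.484] tcp drive [ 34.5   143.538 347.001] lid 1.4830542478510047 r 276.00889089522497
{'clock': 16.0167, 'qpos': array([-0.585,  0.89 ,  0.369,  0.781,  0.011,  1.783,  0.818]), 'eef_pos': array([677.933, 213.54 , 347.001]), 'tool_rot': array([-2.739,  0.007,  2.696]), 'force': array([ 0.229,  0.035, -0.277]), 'torque': array([ 0.358, -0.234,  0.021]), 'width': 23.76642320837446}
[ 35.    121.601 291.5  ]
[[[0.0, 0.04, 1.49, -0.001, 0.002, 0.0, 2.4], [0.0, 0.08, 2.98, -0.001, 0.003, -0.001, 2.4], [-0.01, 0.12, 4.47, -0.002, 0.005, -0.001, 2.4], [-0.01, 0.15, 5.97, -0.002, 0.007, -0.002, 2.4]]]
(np.int64(11663), np.float64(1.405000000000001))
```

View pics/side17.png

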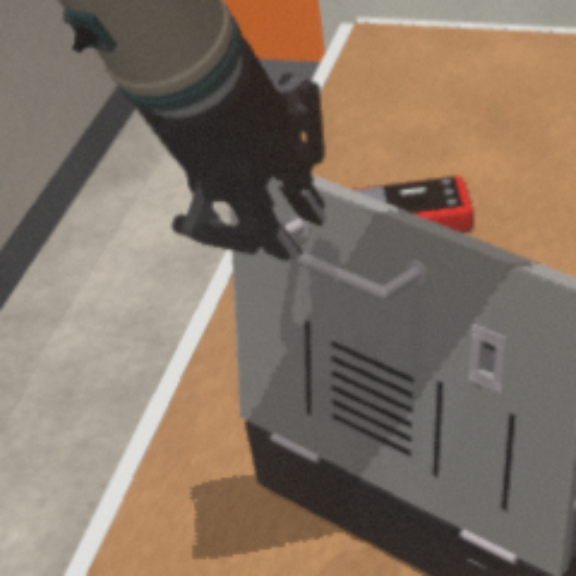

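Call:
{"fn": "carry_out", "kwargs": {"series": [[[0,0,1.2,0,0,0,2.4],[0,0.1,2.6,0,0,0,2.4],[0,0.1,4,0,0,0,2.4],[0,0.15,5.3,0,0,0,2.4],[0,0.15,6,0,0,0,2.4]]]}}

```text
clock: 16.48
eef_pos: [668.3, 192.2, 290.8]
tool_rot: [-2.742, 0.006, 2.694]
force: [0.8, -0.4, 0.6]
width: 24.1
```

```bash
python3 ang.py
python3 - <<'E'
from path import *
d=get_image("side"); cv2.imwrite("pics/side18.png",cv2.resize(d["img"][100:340,100:340],None,fx=2.4,fy=2.4)); print(lidplane(pts(d)))
E
```

```text
grasp drive [ 34.895 127.481 308.312] tcp drive [ 34.993 120.097 290.806] lid 1.4029795417584308 r 218.3812209652744
{'clock': 16.4833, 'qpos': array([-0.588,  0.872,  0.365,  0.973,  0.014,  1.608,  0.813]), 'eef_pos': array([668.25 , 192.187, 290.806]), 'tool_rot': array([-2.742,  0.006,  2.694]), 'force': array([ 0.79 , -0.383,  0.567]), 'torque': array([ 0.451, -0.197, -0.005]), 'width': 24.08455670274425}
(np.int64(10611), np.float64(1.405000000000001))
```

View pics/side18.png

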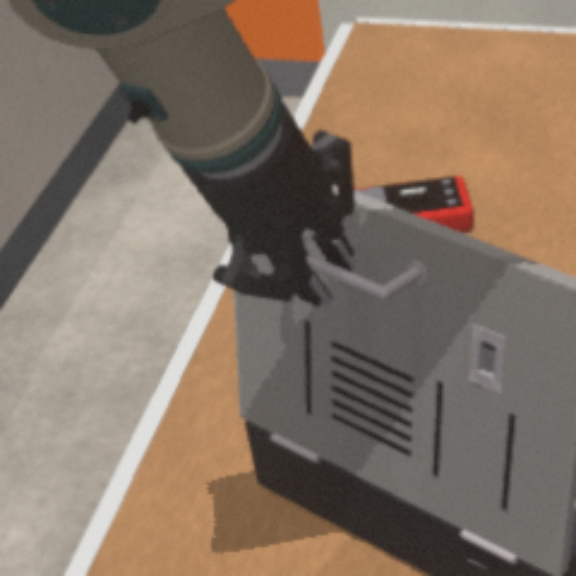

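Grip the handle.

Call:
{"fn": "carry_out", "kwargs": {"series": [[[0,0,0,0,0,0,1.4],[0,0,0,0,0,0,0.3],[0,0,0,0,0,0,0],[0,0,0,0,0,0,0],[0,0,0,0,0,0,0]]]}}

```text
clock: 16.95
eef_pos: [669.2, 193.0, 293.2]
tool_rot: [-2.743, 0.008, 2.695]
force: [-2.0, -1.0, -0.9]
width: 7.9
```

```bash
python3 ang.py
python3 - <<'E'
from arc import *
f=[1.405,1.38,1.35,1.30,1.25,1.20,1.15,1.10,1.05,1.0,.97]
t=np.interp(f,[.87,1.405],[.3,.4])
q=list(zip(f,t))
for i in range(0,10,5): rows(q[i:i+6]); print()
E
```

```text
grasp drive [ 35.366 128.636 310.743] tcp drive [ 35.514 121.268 293.23 ] lid 1.407928417513451 r 220.84303444549386
{'clock': 16.95, 'qpos': array([-0.589,  0.871,  0.365,  0.967,  0.015,  1.612,  0.813]), 'eef_pos': array([669.226, 193.019, 293.23 ]), 'tool_rot': array([-2.743,  0.008,  2.695]), 'force': array([-2.029, -0.968, -0.851]), 'torque': array([ 0.259,  0.088, -0.123]), 'width': 7.918843020916219}
th=1.38 [0.00, -0.50, 0.21, -0.005, 0.000, 0.000]
th=1.35 [0.00, -1.09, 0.47, -0.010, 0.000, 0.000]
th=1.30 [0.00, -2.06, 0.95, -0.020, 0.000, 0.000]
th=1.25 [0.00, -3.00, 1.48, -0.029, 0.000, 0.000]
th=1.20 [0.00, -3.91, 2.05, -0.038, 0.000, 0.000]

th=1.15 [0.00, -0.91, 0.59, -0.009, 0.000, 0.000]
th=1.10 [0.00, -1.78, 1.22, -0.019, 0.000, 0.000]
th=1.05 [0.00, -2.63, 1.89, -0.028, 0.000, 0.000]
th=1.00 [0.00, -3.44, 2.61, -0.037, 0.000, 0.000]
th=0.97 [0.00, -3.91, 3.06, -0.043, 0.000, 0.000]
```

Call:
{"fn": "carry_out", "kwargs": {"series": [[[0,-0.5,0.21,-0.005,0,0,0],[0,-1.1,0.47,-0.01,0,0,0],[0,-2.06,0.95,-0.02,0,0,0],[0,-3,1.48,-0.03,0,0,0],[0,-3.9,2.05,-0.038,0,0,0]]]}}

```text
clock: 17.37
eef_pos: [650.7, 154.4, 290.2]
tool_rot: [-2.786, 0.009, 2.697]
force: [-0.4, 2.6, 2.8]
width: 7.8
```

Call:
{"fn": "carry_out", "kwargs": {"series": [[[0,-0.9,0.59,-0.009,0,0,0],[0,-1.78,1.22,-0.019,0,0,0],[0,-2.6,1.89,-0.028,0,0,0],[0,-2.6,1.89,-0.028,0,0,0]]]}}

```text
clock: 17.7
eef_pos: [635.6, 123.5, 281.0]
tool_rot: [-2.809, 0.007, 2.693]
force: [-2.9, -2.2, -2.6]
width: 7.8
```

```bash
python3 ang.py
python3 - <<'E'
from rodm import *
for n in("top","side"):
    d=get_image(n); W=pts(d); P=(W-O)@Rd
    cv2.imwrite(f"pics/{n}19.png",cv2.resize(d["img"][110:370,180:440],None,fx=2.3,fy=2.3))
    print(lidplane(W))
E
```

```text
grasp drive [ 35.158  50.214 298.924] tcp drive [ 35.272  44.015 280.964] lid 1.046918395428993 r 220.9128478746312
{'clock': 17.7, 'qpos': array([-0.539,  0.739,  0.362,  1.257,  0.018,  1.389,  0.875]), 'eef_pos': array([635.628, 123.453, 280.964]), 'tool_rot': array([-2.809,  0.007,  2.693]), 'force': array([-2.897, -2.166, -2.596]), 'torque': array([ 0.043,  0.349, -0.131]), 'width': 7.839894933780523}
(np.int64(3936), np.float64(1.0350000000000006))
(np.int64(12294), np.float64(1.0450000000000006))
```

View pics/side19.png

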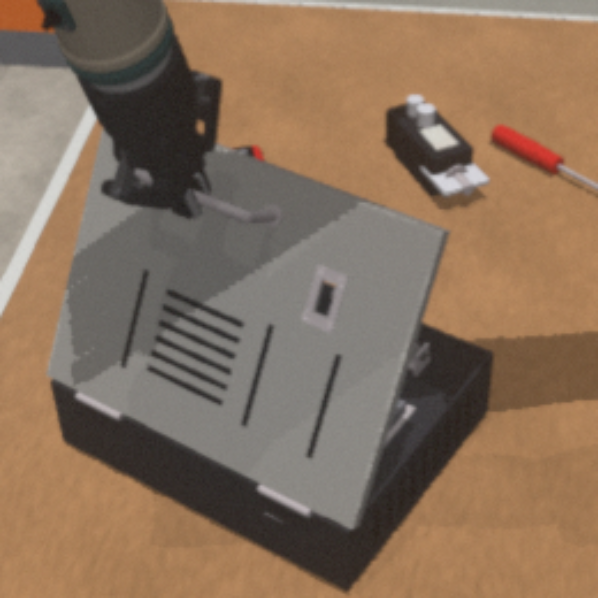

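View pics/top19.png

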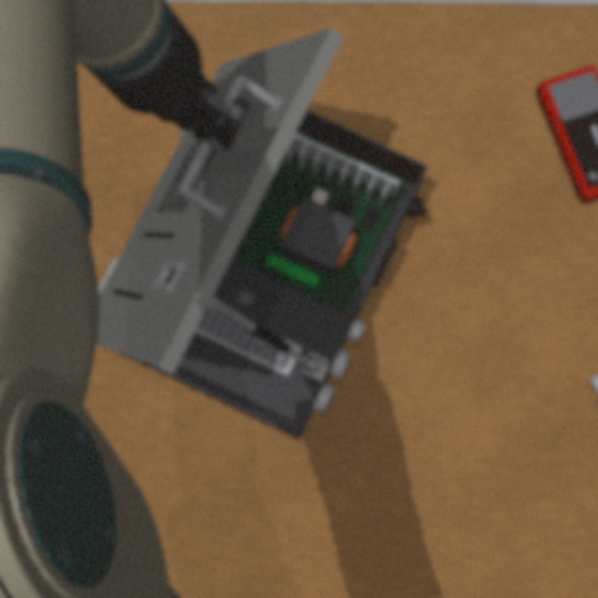

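```bash
cat > slot.py <<'E'
from rodm import *
def slot(th,tag):
    c=np.array([-85,122-168*np.cos(th)+3*np.sin(th),90+168*np.sin(th)+3*np.cos(th)]); w=Rd@c+O
    ims=[]
    for n in("side","top"):
        d=get_image(n); T=np.linalg.inv(np.array(d["T"])); pc=T[:3,:3]@w+T[:3,3]
        uv=cv2.projectPoints(pc.reshape(1,1,3),np.zeros(3),np.zeros(3),np.array(d["mtx"]),np.array(d["dist"]))[0].ravel()
        u,v=np.round(uv).astype(int); im=d["img"][v-20:v+21,u-20:u+21]
        ims.append(cv2.resize(np.clip(im.astype(float)*1.5,0,255).astype(np.uint8),(390,390),interpolation=cv2.INTER_CUBIC)); print(n,uv, lidplane(pts(d)))
    cv2.imwrite(f"pics/slot{tag}.png",np.hstack(ims))
E
python3 -c "
from slot import *; slot(1.045,20)"
```

```text
side [320.711 238.994] (np.int64(12277), np.float64(1.0500000000000007))
top [252.224 229.896] (np.int64(3893), np.float64(1.0400000000000007))
```

View pics/slot20.png

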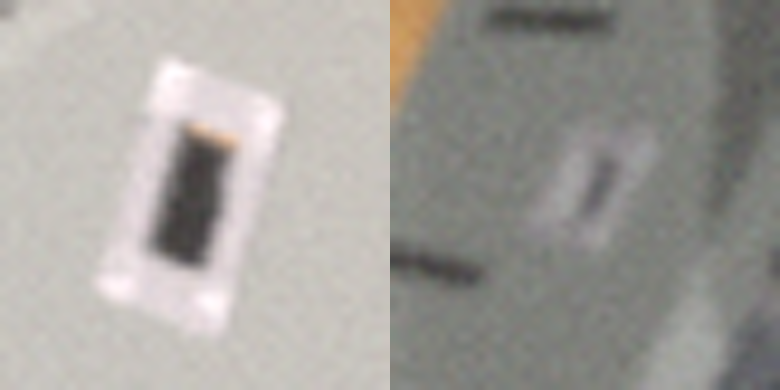

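Run:
```python
from arc import *
f=[1.05,1.03,1.0,.97,.94,.94]
t=np.interp(f,[.87,1.405],[.3,.4]);rows(list(zip(f,t)))
f=[.94,.92,.9,.88,.87,.86,.85]
t=np.interp(f,[.87,1.405],[.3,.4]);rows(list(zip(f,t)))
```

```text
th=1.03 [0.00, -0.34, 0.27, -0.004, 0.000, 0.000]
th=1.00 [0.00, -0.83, 0.69, -0.009, 0.000, 0.000]
th=0.97 [0.00, -1.31, 1.13, -0.015, 0.000, 0.000]
th=0.94 [0.00, -1.78, 1.58, -0.021, 0.000, 0.000]
th=0.94 [0.00, -1.78, 1.58, -0.021, 0.000, 0.000]
th=0.92 [0.00, -0.31, 0.30, -0.004, 0.000, 0.000]
th=0.90 [0.00, -0.61, 0.61, -0.007, 0.000, 0.000]
th=0.88 [0.00, -0.91, 0.93, -0.011, 0.000, 0.000]
th=0.87 [0.00, -1.06, 1.08, -0.013, 0.000, 0.000]
th=0.86 [0.00, -1.21, 1.25, -0.013, 0.000, 0.000]
th=0.85 [0.00, -1.35, 1.41, -0.013, 0.000, 0.000]
```

Call:
{"fn": "carry_out", "kwargs": {"series": [[[0,-0.34,0.27,0,0,0,0],[0,-0.83,0.69,-0.01,0,0,0],[0,-1.07,0.9,-0.012,0,0,0],[0,-1.3,1.13,-0.015,0,0,0],[0,-1.3,1.13,-0.015,0,0,0]]]}}

```text
clock: 18.32
eef_pos: [629.6, 110.9, 275.3]
tool_rot: [-2.824, 0.008, 2.695]
force: [-6.1, -0.6, 4.7]
width: 7.9
```

```bash
python3 ang.py; python3 -c "
from slot import *; slot(.97,21)"
```

```text
grasp drive [ 35.159  36.045 293.331] tcp drive [ 35.298  30.107 275.283] lid 0.9779249591777679 r 220.75284233646474
{'clock': 18.3167, 'qpos': array([-0.527,  0.719,  0.36 ,  1.309,  0.018,  1.343,  0.89 ]), 'eef_pos': array([629.642, 110.9  , 275.283]), 'tool_rot': array([-2.824,  0.008,  2.695]), 'force': array([-6.072, -0.617,  4.688]), 'torque': array([-0.009,  0.933, -0.371]), 'width': 7.856505876527771}
side [323.981 238.456] (np.int64(12377), np.float64(0.9750000000000005))
top [257.251 232.682] (np.int64(4569), np.float64(0.9700000000000006))
```

View pics/slot21.png

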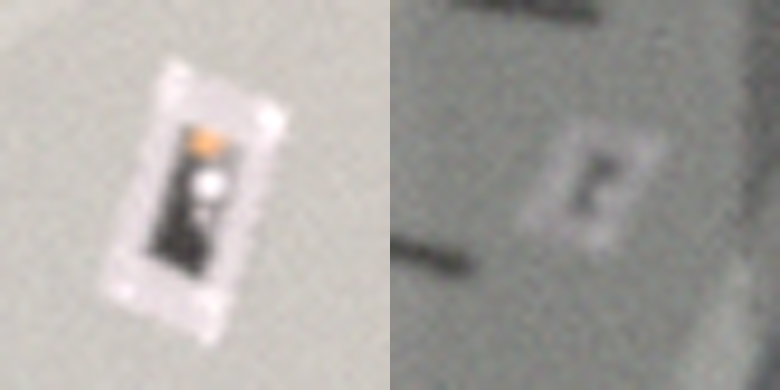

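Call:
{"fn": "carry_out", "kwargs": {"series": [[[0,-0.24,0.22,0,0,0,0],[0,-0.47,0.45,-0.006,0,0,0],[0,-0.78,0.75,-0.01,0,0,0],[0,-1.08,1.06,-0.013,0,0,0],[0,-1.08,1.06,-0.013,0,0,0]]]}}

```text
clock: 18.83
eef_pos: [623.7, 98.6, 268.5]
tool_rot: [-2.837, 0.007, 2.695]
force: [-6.4, -0.5, 5.0]
width: 7.5
```

```bash
python3 ang.py; python3 -c "
from slot import *; slot(.90,22)"
```

```text
grasp drive [ 35.119  22.113 286.666] tcp drive [ 35.251  16.412 268.542] lid 0.9079270146518186 r 220.57859919861974
{'clock': 18.8333, 'qpos': array([-0.513,  0.703,  0.358,  1.357,  0.016,  1.299,  0.904]), 'eef_pos': array([623.682,  98.569, 268.542]), 'tool_rot': array([-2.837,  0.007,  2.695]), 'force': array([-6.416, -0.485,  4.968]), 'torque': array([ 0.14 ,  1.046, -0.319]), 'width': 7.468990616576773}
side [326.835 238.395] (np.int64(12329), np.float64(0.9050000000000005))
top [261.727 235.217] (np.int64(5038), np.float64(0.9000000000000006))
```

View pics/slot22.png

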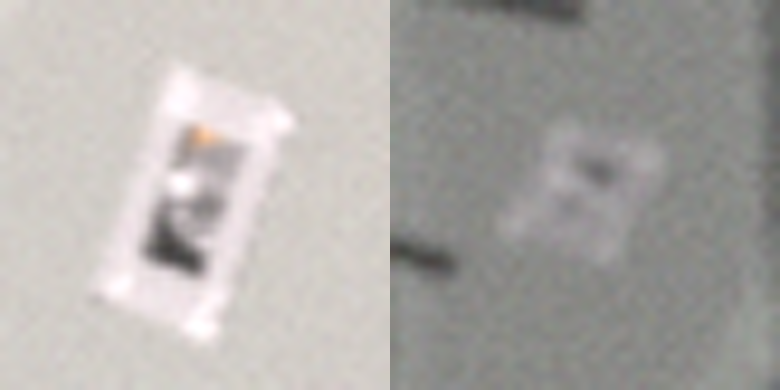

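Call:
{"fn": "carry_out", "kwargs": {"series": [[[0,-0.15,0.16,0,0,0,0],[0,-0.3,0.32,-0.004,0,0,0],[0,-0.45,0.48,-0.006,0,0,0],[0,-0.45,0.48,-0.006,0,0,0]]]}}

```text
clock: 19.27
eef_pos: [621.2, 93.3, 265.1]
tool_rot: [-2.842, 0.007, 2.695]
force: [-6.1, -1.2, 3.8]
width: 7.6
```

```bash
python3 ang.py; python3 -c "
from slot import *; slot(.875,23)"
```

```text
grasp drive [ 35.114  16.183 283.206] tcp drive [ 35.242  10.573 265.053] lid 0.8768094943758531 r 220.28523622073476
{'clock': 19.2667, 'qpos': array([-0.507,  0.697,  0.357,  1.377,  0.015,  1.28 ,  0.91 ]), 'eef_pos': array([621.15 ,  93.307, 265.053]), 'tool_rot': array([-2.842,  0.007,  2.695]), 'force': array([-6.135, -1.196,  3.761]), 'torque': array([-0.114,  1.052, -0.352]), 'width': 7.571483584678677}
side [327.806 238.475] (np.int64(12333), np.float64(0.8750000000000004))
top [263.27  236.104] (np.int64(5113), np.float64(0.8700000000000006))
```

View pics/slot23.png

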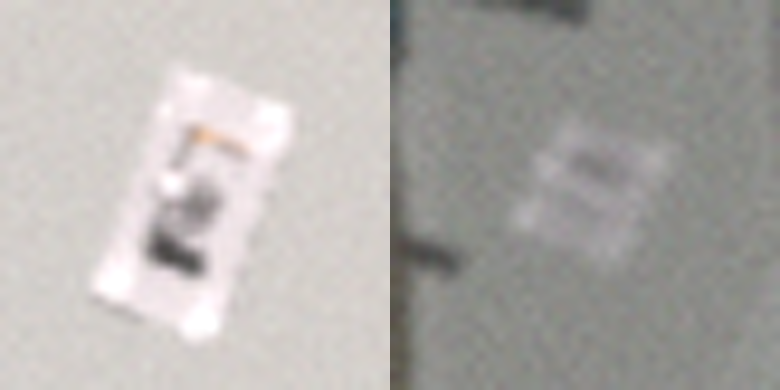

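Call:
{"fn": "carry_out", "kwargs": {"series": [[[0,-0.1,0.11,0,0,0,0],[0,-0.2,0.22,0,0,0,0],[0,-0.3,0.33,0,0,0,0],[0,-0.3,0.33,0,0,0,0]]]}}

```text
clock: 19.7
eef_pos: [621.1, 93.0, 264.7]
tool_rot: [-2.848, 0.009, 2.698]
force: [-5.3, 5.0, 13.7]
width: 7.7
```

```bash
python3 ang.py; python3 -c "
from slot import *; slot(.86,24)"
```

```text
grasp drive [ 35.128  15.721 282.894] tcp drive [ 35.311  10.216 264.71 ] lid 0.8742869195201279 r 220.2348427856703
{'clock': 19.7, 'qpos': array([-0.505,  0.693,  0.356,  1.384,  0.014,  1.27 ,  0.913]), 'eef_pos': array([621.059,  92.956, 264.71 ]), 'tool_rot': array([-2.848,  0.009,  2.698]), 'force': array([-5.339,  5.016, 13.678]), 'torque': array([ 0.491,  1.282, -0.502]), 'width': 7.725710945356018}
side [328.376 238.547] (np.int64(12337), np.float64(0.8700000000000006))
top [264.18  236.631] (np.int64(5055), np.float64(0.8700000000000006))
```

View pics/slot24.png

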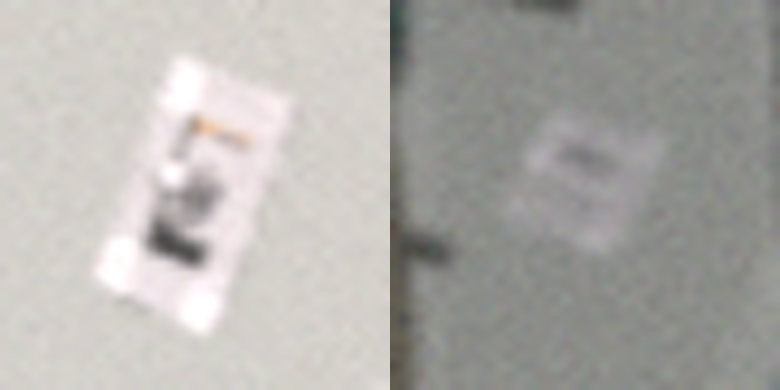

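Call:
{"fn": "carry_out", "kwargs": {"series": [[[0,0.1,-0.11,0,0,0,0],[0,0.2,-0.22,0,0,0,0.4],[0,0.2,-0.22,0,0,0,1],[0,0.2,-0.22,0,0,0,1.8],[0,0.2,-0.22,0,0,0,2.6]]]}}

```text
clock: 20.22
eef_pos: [622.7, 93.0, 263.6]
tool_rot: [-2.845, 0.01, 2.697]
force: [0.6, -0.2, -0.1]
width: 25.6
```

```bash
python3 ang.py; python3 -c "
from slot import *; slot(.87,25)"
```

```text
grasp drive [ 36.514  16.539 281.792] tcp drive [ 36.711  10.985 263.623] lid 0.8751323796149535 r 218.87472396470397
{'clock': 20.2167, 'qpos': array([-0.506,  0.698,  0.357,  1.379,  0.015,  1.272,  0.911]), 'eef_pos': array([622.654,  93.044, 263.623]), 'tool_rot': array([-2.845,  0.01 ,  2.697]), 'force': array([ 0.638, -0.188, -0.105]), 'torque': array([ 0.276, -0.124,  0.051]), 'width': 25.609243040530824}
side [327.997 238.497] (np.int64(12223), np.float64(0.8750000000000004))
top [263.575 236.28 ] (np.int64(5031), np.float64(0.8700000000000006))
```

Cover is resting at 0.875 with the fingers open and no force. Retreat.

Call:
{"fn": "carry_out", "kwargs": {"series": [[[0,0,-0.7,0,0,0,2.6],[0,0,-2,0,0,0,2.6],[0,0,-4,0,0,0,2.6],[0,0,-7,0,0,0,2.6],[0,0,-10,0,0,0,2.6]]]}}

```text
clock: 20.73
eef_pos: [633.4, 119.4, 360.3]
tool_rot: [-2.843, 0.008, 2.695]
force: [-0.3, 0.4, 1.1]
width: 25.7
```

Call:
{"fn": "carry_out", "kwargs": {"series": [[[0,1,-1.5,-0.05,0,0,2.6],[0,2,-3,-0.1,0,0,2.6],[0,3,-4,-0.15,0,0,2.6],[0,3,-4,-0.15,0,0,2.6]]]}}

```text
clock: 21.07
eef_pos: [652.1, 156.4, 391.7]
tool_rot: [-2.999, 0.013, 2.696]
force: [0.3, -0.7, 0.8]
width: 26.2
```

```bash
python3 ang.py
python3 - <<'E'
from slot import *
slot(.87,26)
for n in("side","top"): cv2.imwrite(f"pics/{n}26.png",get_image(n)["img"])
E
```

```text
grasp drive [ 35.635  83.499 410.5  ] tcp drive [ 35.875  80.799 391.695] lid 1.2583208015363843 r 322.80460007651703
{'clock': 21.0667, 'qpos': array([-0.494,  0.628,  0.331,  1.112, -0.072,  1.506,  0.917]), 'eef_pos': array([652.065, 156.366, 391.695]), 'tool_rot': array([-2.999,  0.013,  2.696]), 'force': array([ 0.286, -0.749,  0.778]), 'torque': array([ 0.114, -0.053, -0.015]), 'width': 26.175278409106653}
side [327.997 238.497] (np.int64(13196), np.float64(0.8750000000000004))
top [263.575 236.28 ] (np.int64(5982), np.float64(0.8700000000000006))
```

View pics/side26.png

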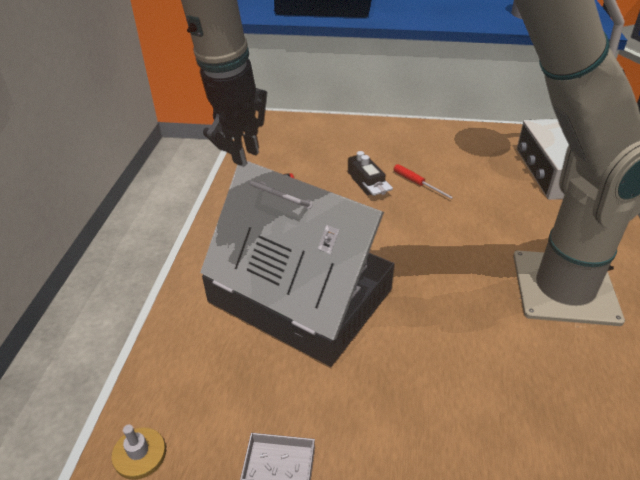

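View pics/top26.png

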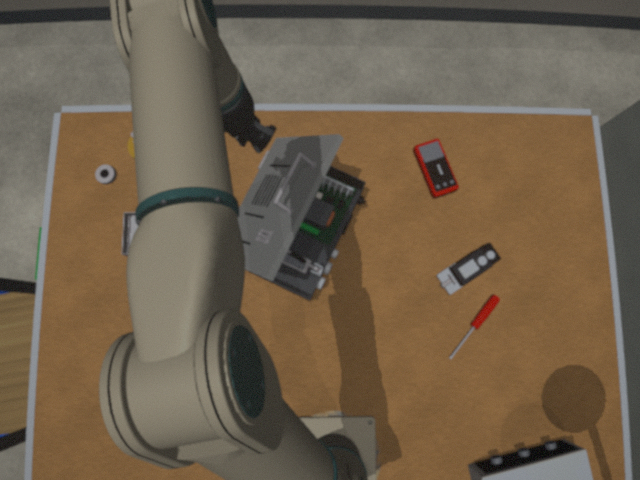

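View pics/slot26.png

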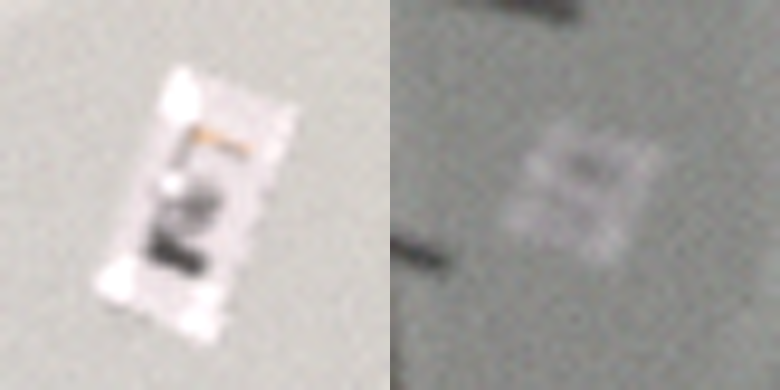

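Run:
```python
from slot import *
th=.872
for n in("side","top"):
    P=(pts(get_image(n))-O)@Rd
    nn=np.sin(th)*(P[...,1]-122)+np.cos(th)*(P[...,2]-90); al=-np.cos(th)*(P[...,1]-122)+np.sin(th)*(P[...,2]-90)
    m=(np.abs(P[...,0]+85)<14)&(np.abs(al-168)<20)&(nn>6)
    ref=(np.abs(P[...,0]+85)<40)&(np.abs(al-168)<40)&(np.abs(nn)<10)
    print(n,m.sum(),"face",np.median(nn[ref]),"prot",np.sort(nn[m])[-8:],"x",np.median(P[m][:,0]) if m.any() else 0,"al",np.median(al[m]) if m.any() else 0)
print(read_state()['clock'])
```

```text
side 47 face 3.4276783647734135 prot [18.467 18.488 18.512 18.946 20.179 20.592 20.91  21.253] x -88.96122923184906 al 169.2672503064086
top 26 face 3.0603618238966703 prot [16.605 16.869 16.871 18.217 18.262 19.181 19.254 19.536] x -85.29910916931426 al 172.34403661744082
21.3667
```

Both cameras see the pin standing out about 20 mm from the underside at the slot. The cover is steady at 0.87, so I'm handing in.

```bash
python3 -c "
from cell import *
print(finish_job())"
```

```text
the job is handed in; nothing more can be done
None
```

The cover is propped open on the rod. The pin goes right through the slot and the collar holds the cover up.

I lifted the cover by its handle to about 1.40 rad, where it stood on its own. Then I pulled the rod from its clip and swung it up. I took the handle again and lowered the cover slowly until the collar took the load, released the handle and backed the gripper clear. The job was handed in at about 21.4 s.

**Last checks:**
- **Cover angle:** 0.875 rad from the side camera and 0.870 from the top, unchanged after release and retreat.
- **Pin:** it stands about 20 mm out from the cover's underside in both views, close to the middle of the slot.
- **Contact:** the gripper read no force after release and is about 100 mm clear of the handle.
- **Bystanders:** the motor, meter, screwdriver and tray looked unmoved by eye in the camera pictures. I did not measure them, and in the last pictures the meter and tray are each hidden in one view.

**Points that disagreed or came close:**
- **Rod angle before lowering:** the top camera gave 0.95 and a line fit gave 0.92. The figure worked out from the gripper pose was 1.05, probably because the rod slid in the fingers. The pin entered cleanly.
- **Joint limits:** the sixth joint reached 1.978 of 1.98 on one retreat. While turning the rod, joint 5 reached -1.08 of -1.1 and joint 6 reached 0.254 of 0.23. No reading went past a limit.

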